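Clamp the weight and wedge up the levelling table

TASK

Slide the caliper jaw on the small levelling table shut until it presses the brass weight firmly against the fixed jaw, and let go of it. Then take the orange wedge by its grip block and push it, flat on the worktop and thin end first, squarely under the middle of the table's front edge until that edge has just lifted off its rests, about 4 mm (2 to 6 mm will do). Finish holding the wedge there so that the rests can be serviced: do not let go of it, touch nothing else, and leave the other things on the bench where they stand.

Things in the scene. Friction and masses are not known exactly. Their poses are not given: they have to be found in the camera images.
- stage: Levelling stage, fixed to the worktop: grey U-shaped base 157 mm deep (x), 128 wide (y), open at the front, with a hinged aluminium table on it. Origin: on the worktop under the middle; x points from the front edge back to the hinge, y left, z up. Place and yaw vary. Between its side rails a space 100 mm wide, 120 deep is free for the wedge under the table.
- tilt_table (a joint): Tilt of the aluminium table (140 mm deep, 128 wide, 8 thick, 0.35 kg) about its rear hinge, rad: 0 = lying on its front rests, grows as the front edge rises. The edge is 148 mm from the hinge: 0.027 rad is a lift of 4 mm. It falls back by its own weight. Table top 17 mm above the worktop when down.
- table_lip (a point): Middle of the lower front edge of the table, where the wedge goes in: 75 mm in front of the stage's origin (at x = -75 mm, y = 0 of the stage), 9 mm above the worktop when the table is down. Axes as the stage's.
- slide_jaw (a joint): Travel of the steel caliper jaw along the beam on the table, m: 0 = fully open, grows as it goes to +y of the stage towards the fixed jaw. Starts at 0 to 0.008 and reads 0.040 with the 32 mm weight clamped. Needs 1.5 N to slide, up to 4 N more to slide the weight along; stays where it is left.
- jaw_post (a point): Middle of the top face of the red upright post (14 x 14 mm, top 75 mm above the worktop, its free part 46 mm tall, grooved) by which the jaw is slid. The post stands 29 mm behind (-y of the stage) the jaw's pressing face. Axes as the stage's.
- weight: Loose brass weight, 32 mm diameter, 42 mm high with a knob, 0.2 kg, standing on the table between the jaws, not touching them at the start. Origin: centre of its underside, z up.
- wedge: Orange wedge, 104 x 28 mm, 0.12 kg, lying flat. Origin: underside, below the grip block's centre; x to the thin end (toe), z up. Toe 92 mm ahead, 2.5 mm thick; top rises 1 in 5 to 18.5 mm at 12 mm ahead. Grip block 24 x 24, top at 49 mm. The ramp meets the table edge with the toe 32 mm past it; each 5 mm more lifts 1 mm. Pushing takes about 10 N, more if also pressed down.
- grease_tin: Flat tin with a blue lid, 64 mm diameter, 33 mm high, standing on the worktop; leave it. The tin and the wedge may stand left or right of the stage's approach. Origin: centre of its underside.
- sample_jar: Screw-cap jar with a red cap, 54 mm diameter, 80 mm high, at the left; leave it. Origin: centre of its underside.
Not all that is in view belongs to the job. What is meant by the wedge is not purple, and is the smaller of those in its own colour. There is more than one size of the weight; the one meant has the size given above.

How it is judged:
On the way:
1. the sliding jaw presses the weight against the fixed jaw (at least 1.5 N) with the table still down (value of joint slide_jaw above 0.0375 m and contact force between slide_jaw and weight above 1.5 N and value of joint tilt_table below 0.007 rad), for 0.1 s.
At the end, for the whole second after the job is handed in: Fingers grip the wedge, flat on the worktop, square to the front edge within 0.3 rad, within 30 mm of its middle; it alone carries the edge, lifted 1.9 to 6.3 mm; the robot touches neither table nor jaw; the weight stands upright, clamped (jaw over 0.0365) (value of joint tilt_table between 0.0125 and 0.0425 rad and contact force between wedge and tilt_table above 0.5 N and contact force between the fingers and wedge above 1.5 N and contact force between each of the fingers, the arm and tilt_table below 0.2 N and angle between wedge's own z axis and vertical below 0.1 rad and height (world z) of wedge below 0.005 m and angle between the x axis of wedge and the x axis of stage, either way round below 0.3 rad and y of wedge in the frame of table_lip between -0.03 and 0.03 m and value of joint slide_jaw above 0.0365 m and horizontal distance between weight and stage below 0.04 m and angle between weight's own z axis and vertical below 0.15 rad); the arm keeps its last pose, push and grip.
It fails at once if the table is lifted while the weight is not clamped (value of joint tilt_table above 0.0125 rad and value of joint slide_jaw below 0.0365 m).
It fails at once if the front edge is lifted far more than asked (over 10 mm) (value of joint tilt_table above 0.068 rad).
It fails at once if the weight is tipped over (angle between weight's own z axis and vertical above 0.5 rad).
It fails at once if the grease tin or the sample jar is moved by more than 20 mm (distance of any of grease_tin, sample_jar from where it was at the start of the episode above 0.02 m).
It also fails if it takes over 51 s, if anything falls off the work surface, if the arm or the gripper's body presses on something with over 40 N, if the wrist force passes 120 N, or if a joint passes its speed limit or range.

ROBOT

A 6-joint arm with a two-finger parallel gripper is mounted at the origin on a cart in front of the work surface, level with it; the furniture and walls round the work are solid. World frame = base frame: x ahead of the robot, y to its left, z up, the work surface at z = 0. Lengths are in m, angles in rad, forces in N, time in s.
With the tool pointing down it reaches from about 0.225 to 0.875 m from the base axis. Payload 3.4 kg.
Tool frame: the origin (TCP) lies at the very end of the fingers, on their centre line; the grasp point (between the pads) lies manip.pinch_z behind it (manip.pinch_z is the distance from the TCP to the grasp point, in m); z points along the fingers, y is the direction in which the jaws open and shut (so a half turn about z gives the same grasp; the last joint's range is limited). The gripper opens to 85 mm and grips with 20 to 120 N. Pads are 22 mm wide; open, the fingers measure 114 mm over their backs; the gripper's body (76 mm by 85 mm) begins 54 mm behind the grasp point. The pads swing forward as they close: fully open they stand 13 mm farther back than shut.
Start: joints at [1.111, 0.276, 1.505, -0, 1.361, -0.121], TCP at [0.191, 0.542, 0.209] pointing down, gripper open.
Joint ranges: [-2.89, 2.89], [-0.75, 2.08], [0.22, 2.7], [-1.18, 4.32], [0.11, 2.71], [-2.7, 2.7]. Speed limits (rad/s): [2.57, 2.57, 3.14, 3.14, 3.14, 3.14].

INTERFACE

Orientations are given as a unit quaternion [w, x, y, z].
In Python, from rig import manip, imaging, workorder gives the robot as it stands.
- The arm moves only by the tool apply_moves, never from a script. Its argument "moves" is one flat list of numbers, 7 for each row, row after row: the finger opening in m, from 0 to 0.0854, then the shift along the tool's x, y, z in m, then the turn, a rotation vector about the tool's x, y, z in rad. In form: [jaw, tx, ty, tz, rx, ry, rz, jaw, tx, ty, tz, rx, ry, rz, ...]. A call has exactly 8 rows; each row shifts and turns the pose as measured when the row begins, along the tool's axes as they then stand; what a row does not reach is not made up. A row lasts 1/12 s, in which the tool goes at most 41.7 mm and 7.16 degrees, less where a joint would pass 70% of its speed; a pose out of reach is approached as far as the arm can. A call with a gripper value outside its range is refused whole. The fingers move at their own pace and stop on an object; "newtons" is the grip in N (left out, the last holds). Time passes only in rows, so rows that do not move let the fingers close, or fill a call up. It gives the time, the measured TCP pose, the force and the opening at its end, in the units of the state.
- manip.get_state(): the state, without advancing time (a new reading comes with each control period).
- imaging.get_image(name): name is "side" or "top" or "wrist"; returns a dict with "image" (420x560x3 uint8, red, green, blue), "range_z" (420x560 float32, m along the optical axis (not along the pixel's ray), 0 where there is no reading), "fx", "fy", "cx", "cy" (pixels), "R" (3x3) and "t" (3): a world point X has camera coordinates R X + t. Camera axes: x right, y down, z forward; pixel columns grow to the right and rows downward; lengths in m; the calibration is good to about 2 mm. A picture is of the moment at which its call begins.
- workorder.sign_off(): hands the job in, once; it reports no verdict.
The state is a dict: "clock": time; "qpos": joint angles; "qd": joint speeds; "effort": joint torques, N m; "position": TCP position; "ee_rot": TCP orientation; "contact_force": force on the tool from outside, world axes, zero at the start; "moment": the same for the moment, N m; "width": finger opening in m.
Only numpy, scipy, OpenCV 4.12 (cv2) and the standard library are available. Lean on these libraries where they do the work, as an engineer would, in place of code of your own. Each camera call takes 0.05 s, during which the arm holds its last target.

## Working session

There is one attempt and no reset: what is moved stays moved. The work goes in short steps, Python scripts to look and compute and a tool call to move; the robot and the scene stay as the last step left them, time stands still between calls to the robot, and variables do not carry over. Pictures are saved under pics/ and viewed, and the job is handed in when it is done.

Besides the shell and the picture viewer there is one more tool, called after ">>>" in YAML: its name, and indented under it one key for each argument. apply_moves: Moves the arm, as the interface text tells. Its arguments: {"type":"object","properties":{"moves":{"type":"array"},"newtons":{"type":"number"}},"required":["moves"]}

```bash
ls; mkdir -p pics; python3 - <<'E'
from rig import manip, imaging
import cv2, numpy as np, pickle
print(manip.get_state(), manip.pinch_z)
for n in ["side","top","wrist"]:
    d=imaging.get_image(n); pickle.dump(d,open(f"pics/{n}0.pkl","wb"))
    cv2.imwrite(f"pics/{n}0.png",d["image"][:,:,::-1]); print(n,d["fx"],d["cx"],d["cy"],d["R"].tolist(),d["t"])
E
```

```text
pics
{'clock': 0.0, 'qpos': array([ 1.11102587e+00,  2.76579449e-01,  1.50614990e+00, -4.10602215e-05,
        1.36072138e+00, -1.21032741e-01]), 'qd': array([ 0.00033344, -0.00092535, -0.00057648, -0.00042111,  0.0007353 ,
        0.00010483]), 'effort': array([ 3.00652448e-05, -4.16777444e+01, -2.45806664e+01, -4.26016559e-04,
        1.09870755e-02,  6.91305573e-06]), 'position': array([0.19084462, 0.54177986, 0.20794195]), 'ee_rot': array([-2.46784135e-04,  1.68555960e-01,  9.85691648e-01, -8.95887626e-04]), 'contact_force': array([-0.61059801,  0.44871417, -0.13629864]), 'moment': array([-0.02133721,  0.01106183, -0.03675212]), 'width': 0.08528340041254935} 0.0187
side 524.2618815346617 285.8007871713268 212.12016353379335 [[0.8743502932889452, -0.4850757079229426, 0.014598705716315755], [-0.23736681952034397, -0.45370530152604194, -0.8589577942820938], [0.42328307031622686, 0.7475647510083789, -0.5118382414722922]] [-0.5150611   0.23392923  1.23315399]
top 420.8096579196466 277.0950053982514 207.47624771294113 [[0.01891898135353119, -0.9996932232373421, 0.01598535448085873], [-0.9937846729962848, -0.020556577452500325, -0.10940498544905056], [0.10970002671928732, -0.01381616939579597, -0.9938687124570399]] [-0.00272252  0.59572672  1.10831361]
wrist 351.9810930904005 286.0573321221216 210.31401522306356 [[0.3310934141314582, 0.9435965429955812, -0.0016477759452640992], [0.8936042357391982, -0.31299006379340516, 0.3217276640818544], [0.3030653741154556, -0.10799437028563709, -0.9468308164602961]] [-0.5742917  -0.04282418  0.38194463]
```

View pics/top0.png

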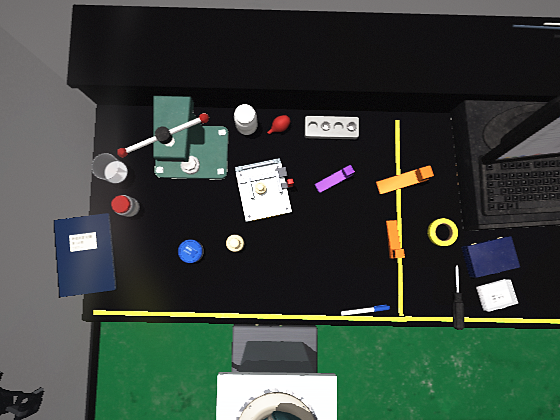

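View pics/side0.png

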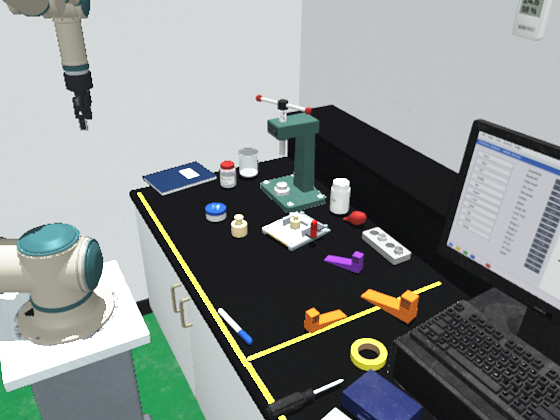

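View pics/wrist0.png

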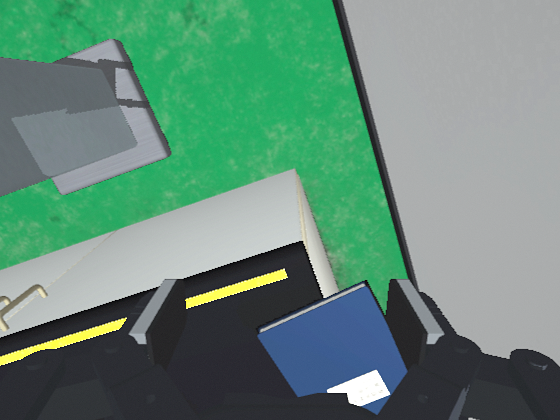

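```bash
cat > h.py <<'E'
import numpy as np, cv2, pickle
def load(n): return pickle.load(open(f"pics/{n}.pkl","rb"))
def ray(d,u,v,z):
    R=np.array(d["R"]);t=np.array(d["t"])
    c=-R.T@t; r=R.T@np.array([(u-d["cx"])/d["fx"],(v-d["cy"])/d["fy"],1.])
    return c+r*(z-c[2])/r[2]
def cloud(d):
    Z=d["range_z"]; v,u=np.indices(Z.shape)
    P=np.stack([(u-d["cx"])/d["fx"]*Z,(v-d["cy"])/d["fy"]*Z,Z],-1)
    R=np.array(d["R"]);t=np.array(d["t"])
    return (P-t)@R
def proj(d,X):
    p=np.array(d["R"])@np.array(X)+np.array(d["t"]); return d["fx"]*p[0]/p[2]+d["cx"],d["fy"]*p[1]/p[2]+d["cy"]
E
python3 - <<'E'
from h import *
d=load("top0"); im=d["image"]
c=im[140:270,160:440]; cv2.imwrite("pics/topz.png",cv2.resize(c[:,:,::-1],None,fx=2.85,fy=2.85,interpolation=cv2.INTER_CUBIC))
s=load("side0"); c=s["image"][190:340,200:430]; cv2.imwrite("pics/sidez.png",cv2.resize(c[:,:,::-1],None,fx=3.4,fy=3.4,interpolation=cv2.INTER_CUBIC))
P=cloud(d); hsv=cv2.cvtColor(im,cv2.COLOR_RGB2HSV)
m=((hsv[...,0]>8)&(hsv[...,0]<20)&(hsv[...,1]>150)&(hsv[...,2]>80)).astype(np.uint8)
n,l,st,ce=cv2.connectedComponentsWithStats(m)
for i in range(1,n):
    if st[i,4]>60:
        q=P[l==i]; print(i,st[i],ce[i],"z",np.percentile(q[:,2],[2,25,50,75,98]).round(3)); 
        pts=np.argwhere(l==i)[:,::-1].astype(np.float32); r=cv2.minAreaRect(pts); print([ray(d,*b,0.01).round(3)[:2] for b in cv2.boxPoints(r)])
        top=q[q[:,2]>0.042]; print("block",top.mean(0),len(top), top.min(0),top.max(0))
r=((hsv[...,0]<6)|(hsv[...,0]>174))&(hsv[...,1]>150)&(hsv[...,2]>80)
n,l,st,ce=cv2.connectedComponentsWithStats(r.astype(np.uint8))
for i in range(1,n):
    if st[i,4]>15: q=P[l==i];print("red",st[i],ce[i],np.median(q,0).round(3))
E
```

```text
1 [412 165  22  18 224] [423.14285714 173.23214286] z [0.004 0.037 0.062 0.064 0.068]
[array([ 0.712, -0.368]), array([ 0.73 , -0.419]), array([ 0.693, -0.431]), array([ 0.675, -0.38 ])]
block [ 0.69317232 -0.38044639  0.07542752] 161 [ 0.47049355 -0.40648967  0.04275388] [0.71600712 0.02483707 1.16673722]
8 [376 178  21  16 103] [383.78640777 182.91262136] z [-0.003  0.003  0.006  0.008  0.016]
[array([ 0.678, -0.264]), array([ 0.695, -0.321]), array([ 0.66, -0.33]), array([ 0.643, -0.273])]<stdin>:12: RuntimeWarning: Mean of empty slice.
  ret = um.true_divide(
Traceback (most recent call last):
ValueError: zero-size array to reduction operation minimum which has no identity
```

View pics/topz.png

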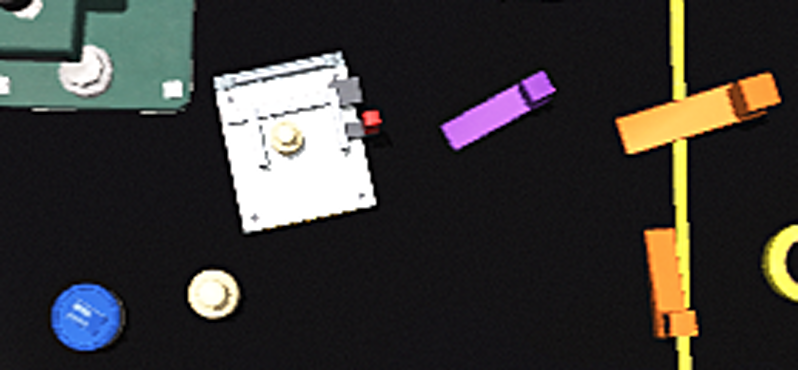

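View pics/sidez.png

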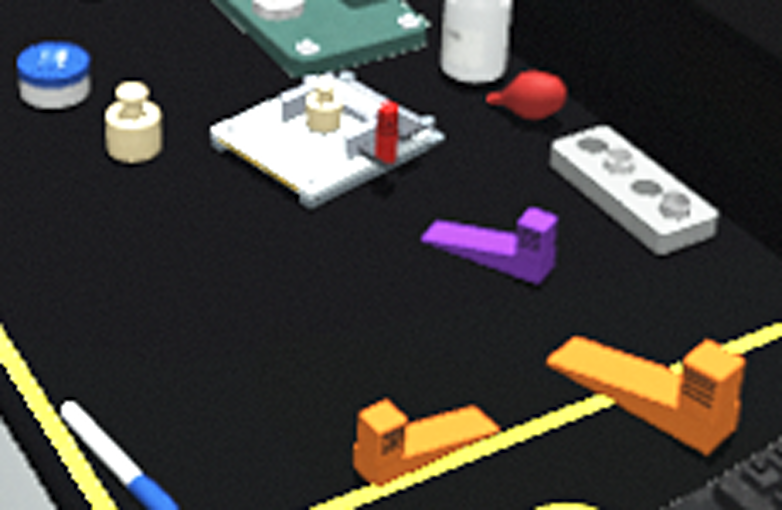

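```bash
python3 - <<'E'
from h import *
d=load("top0"); im=d["image"]; hsv=cv2.cvtColor(im,cv2.COLOR_RGB2HSV)
g=im.min(2); m=((g>120)&(hsv[...,1]<60)).astype(np.uint8); m[:,:225]=0;m[:150]=0;m[235:]=0;m[:,300:]=0
m=cv2.morphologyEx(m,cv2.MORPH_CLOSE,np.ones((7,7)))
n,l,st,ce=cv2.connectedComponentsWithStats(m); i=1+np.argmax(st[1:,4])
m=(l==i).astype(np.uint8)
c=max(cv2.findContours(m,0,cv2.CHAIN_APPROX_NONE)[0],key=cv2.contourArea)
print(st[i]); bx=cv2.boxPoints(cv2.minAreaRect(c)); print(bx)
W=np.array([ray(d,*b,0.017)[:2] for b in bx]);print(W.round(4), [np.linalg.norm(W[k]-W[k-1]).round(4) for k in range(4)])
ctr=W.mean(0); print(ctr)
P=cloud(d)
o=((hsv[...,0]>5)&(hsv[...,0]<22)&(hsv[...,1]>120)&(hsv[...,2]>50)).astype(np.uint8)
n,l,st,ce=cv2.connectedComponentsWithStats(o)
for i in range(1,n):
    if st[i,4]>20: q=P[l==i];q=q[np.abs(q[:,2])<.1];print("or",st[i],ce[i].round(1),"zmax",np.percentile(q[:,2],[50,90,98]).round(3))
r=((hsv[...,0]<6)|(hsv[...,0]>174))&(hsv[...,1]>120)&(hsv[...,2]>50)
n,l,st,ce=cv2.connectedComponentsWithStats(r.astype(np.uint8))
for i in range(1,n):
    if st[i,4]>15: q=P[l==i];print("red",st[i],ce[i].round(1),np.median(q,0).round(3), ray(d,*ce[i],0.075).round(4))
cv2.imwrite("pics/za.png",np.hstack([cv2.resize(im[150:230,228:303][:,:,::-1],None,fx=5.3,fy=5.3,interpolation=cv2.INTER_NEAREST),cv2.resize(im[210:268,370:410][:,:,::-1],(290,424),interpolation=cv2.INTER_NEAREST)]))
E
```

```text
[ 235  158   57   64 2646]
[[234.15384 166.76923]
 [283.      157.     ]
 [293.8846  211.42307]
 [245.03845 221.19229]]
[[ 0.7085  0.1301]
 [ 0.7392 -0.0049]
 [ 0.5874 -0.0375]
 [ 0.5578  0.0958]] [np.float64(0.1545), np.float64(0.1385), np.float64(0.1552), np.float64(0.1366)]
[0.64825336 0.04588563]
or [376 165  58  29 690] [405.3 178.7] zmax [0.018 0.064 0.067]
or [386 220  19  39 453] [393.5 239.8] zmax [0.012 0.048 0.051]
red [199 114  10   9  72] [203.7 117.7] [0.745 0.167 0.326] [0.8277 0.2099 0.075 ]
red [267 115  24  19 268] [279.5 123.7] [0.828 0.007 0.035] [0.8159 0.0075 0.075 ]
red [117 148  11  10  76] [121.6 152.2] [0.67  0.33  0.326] [0.7288 0.4217 0.075 ]
red [287 178   7   6  33] [289.9 181. ] [ 0.662 -0.023  0.074] [ 0.6618 -0.0226  0.075 ]
red [111 195  19  18 262] [120.1 203.8] [0.591 0.415 0.08 ] [0.5922 0.4176 0.075 ]
```

View pics/za.png

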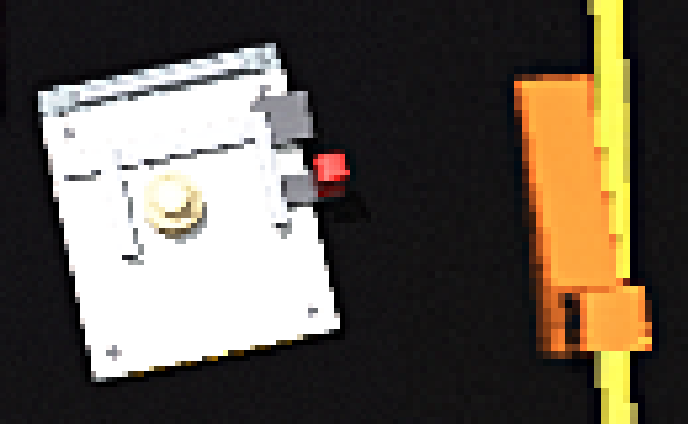

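```bash
python3 - <<'E'
from h import *
d=load("top0")
pts=[(235.2,167.4),(280.6,158.3),(292.3,212.3),(245.9,222.1)]
W=np.array([ray(d,u,v,0.017)[:2] for u,v in pts]);print(W.round(4))
f=W[2]-W[3]; b=W[1]-W[0]; l=W[0]-W[3]; r=W[1]-W[2]
for n,x in zip("fblr",(f,b,l,r)): print(n,np.linalg.norm(x).round(4),np.arctan2(x[1],x[0]).round(4))
print("lip",(W[2]+W[3])/2)
blk=ray(d,400.2,253.5,.049); toe=ray(d,391.5,220.7,.0025); print(blk,toe,toe-blk,np.arctan2(*(toe-blk)[1::-1]),np.linalg.norm((toe-blk)[:2]))
s=load("side0")
for X in [blk,toe,[.6618,-.0226,.075],[*W[2],.017],[*W[3],.017]]: print(proj(s,X))
for n,u,v,z in [("tin",190,251,.033),("bigwt",235,243,.05),("wt",261,188,.05)]: print(n,ray(d,u,v,z).round(3))
im=s["image"]
cv2.imwrite("pics/zb.png",np.hstack([cv2.resize(im[205:255,258:333][:,:,::-1],None,fx=5.3,fy=5.3,interpolation=cv2.INTER_NEAREST),cv2.resize(im[300:337,300:350][:,:,::-1],(358,265),interpolation=cv2.INTER_NEAREST)]))
E
```

```text
[[ 0.7068  0.1272]
 [ 0.7354  0.0017]
 [ 0.5849 -0.0332]
 [ 0.5554  0.0934]]
f 0.13 -1.3416
b 0.1287 -1.3469
l 0.1551 0.2193
r 0.1544 0.2277
lip [0.57016505 0.03012429]
[ 0.47780056 -0.31960601  0.049     ] [ 0.56853051 -0.31078543  0.0025    ] [ 0.09072995  0.00882057 -0.0465    ] 0.09691334385078576 0.09115769841343978
(np.float64(311.9614180538648), np.float64(312.11868310327793))
(np.float64(341.9493064112207), np.float64(312.6599896564544))
(np.float64(312.9996764040519), np.float64(220.27238957368658))
(np.float64(290.4052007329911), np.float64(246.7258741856798))
(np.float64(260.2578924147551), np.float64(227.5841242384937))
tin [0.474 0.24  0.033]
bigwt [0.497 0.119 0.05 ]
wt [0.645 0.053 0.05 ]
```

View pics/zb.png

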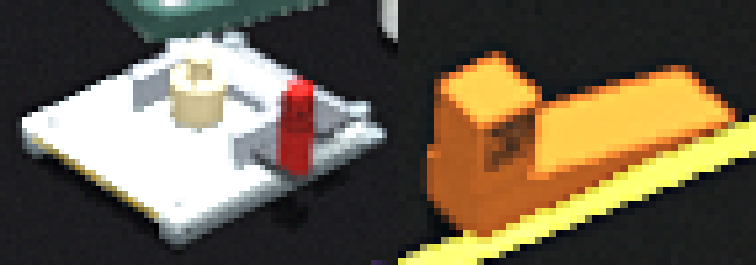

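>>> apply_moves:
  moves: [0,0,0,0,0,0,-0.113,0,0,0,0,0,0,-0.113,0,0,0,0,0,0,-0.113,0,0,0,0,0,0,-0.113,0,0,0,0,0,0,-0.113,0,-0.01,-0.04,0,0,0,0,0,-0.01,-0.04,0,0,0,0,0,-0.01,-0.04,0,0,0,0]
  newtons: 40

```text
clock: 0.82
position: [0.2478, 0.4363, 0.204]
ee_rot: [-0.003, -0.133, 0.991, -0.0]
contact_force: [0.6, 0.2, -0.6]
width: 0.0001
```

>>> apply_moves:
  moves: [0,-0.01,-0.04,0,0,0,0,0,-0.01,-0.04,0,0,0,0,0,-0.01,-0.04,0,0,0,0,0,-0.01,-0.04,0,0,0,0,0,-0.01,-0.04,0,0,0,0,0,-0.01,-0.04,0,0,0,0,0,-0.01,-0.04,0,0,0,0,0,-0.01,-0.04,0,0,0,0]

```text
clock: 1.48
position: [0.4079, 0.1425, 0.2027]
ee_rot: [-0.003, -0.136, 0.991, -0.001]
contact_force: [0.9, 0.5, -0.4]
width: -0.0001
```

```bash
cat >> h.py <<'E'
YAW=0.226; LIP=np.array([.5702,.0301])
def st(p):  # world xy -> lip/stage frame
    c,s=np.cos(YAW),np.sin(YAW); q=np.array(p)[:2]-LIP; return np.array([c*q[0]+s*q[1],-s*q[0]+c*q[1]])
def rep():
    from rig import manip
    from scipy.spatial.transform import Rotation as Ro
    S=manip.get_state(); w,x,y,z=S["ee_rot"]; R=Ro.from_quat([x,y,z,w]).as_matrix()
    print("t",round(S["clock"],2),"p",S["position"].round(4),"st",st(S["position"]).round(4),"yawy",np.arctan2(R[1,1],R[0,1]).round(4),"zax",R[:,2].round(3),"F",S["contact_force"].round(1),"w",round(S["width"],4))
    return S,R
E
python3 -c "from h import *;rep()"
```

```text
t 1.48 p [0.4079 0.1425 0.2027] st [-0.133   0.1459] yawy 1.8433 zax [-0.005 -0.003 -1.   ] F [ 0.9  0.5 -0.4] w -0.0001
```

>>> apply_moves:
  moves: [0,-0.026,-0.033,0,0,0,0.046,0,-0.026,-0.033,0,0,0,0,0,-0.026,-0.033,0,0,0,0,0,-0.026,-0.033,0,0,0,0,0,-0.026,-0.033,0,0,0,0,0,-0.026,-0.033,0,0,0,0,0,-0.026,-0.033,0,0,0,0,0,-0.026,-0.033,0,0,0,0]

```text
clock: 2.15
position: [0.6624, -0.0732, 0.2001]
ee_rot: [-0.005, -0.108, 0.994, -0.0]
contact_force: [0.9, 0.8, -0.0]
width: -0.0004
```

```bash
python3 - <<'E'
from h import *
from rig import imaging
rep()
for n in ["wrist","top"]:
    d=imaging.get_image(n); pickle.dump(d,open(f"pics/{n}1.pkl","wb")); cv2.imwrite(f"pics/{n}1.png",d["image"][:,:,::-1])
E
```

```text
t 2.15 p [ 0.6624 -0.0732  0.2001] st [ 0.0667 -0.1213] yawy 1.7882 zax [-0.009 -0.001 -1.   ] F [ 0.9  0.8 -0. ] w -0.0004
```

View pics/wrist1.png

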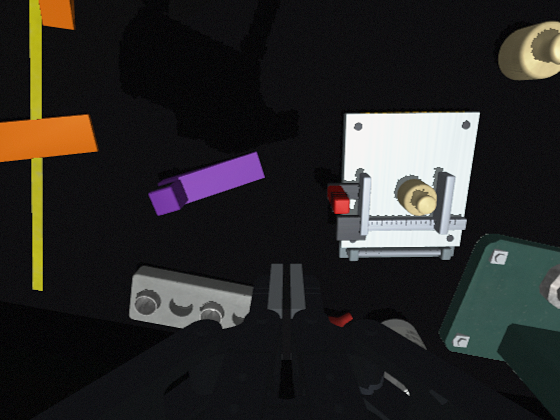

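```bash
python3 - <<'E'
from h import *
d=load("wrist1")
for n,u,v,z in [("FR",345,113,.017),("FL",479,113,.017),("post",341,206,.075),("wt knob",424,204,.059)]:
    X=ray(d,u,v,z); print(n,X.round(4),st(X).round(4))
a=ray(d,345,113,.017)-ray(d,479,113,.017); print(np.arctan2(a[1],a[0])+np.pi/2, np.linalg.norm(a))
E
```

```text
FR [ 0.5871 -0.0316  0.017 ] [ 0.0027 -0.0639]
FL [0.5592 0.094  0.017 ] [0.0036 0.0648]
post [ 0.6625 -0.0238  0.075 ] [ 0.0779 -0.0732]
wt knob [0.6485 0.0536 0.059 ] [0.0816 0.0054]
0.21877691588254145 0.12867784783780953
```

>>> apply_moves:
  moves: [0,-0.011,0,0.02,0,0,0,0,0,0,0.02,0,0,0,0,0,0,0.02,0,0,0,0,0,0,0.02,0,0,0,0,0,0,0.02,0,0,0,0,0,0,0.02,0,0,0,0,0,0,0.02,0,0,0,0,0,0,0.02,0,0,0]

```text
clock: 2.92
position: [0.6771, -0.0749, 0.0335]
ee_rot: [-0.002, -0.105, 0.994, -0.002]
contact_force: [-0.7, -0.3, -0.6]
width: -0.0001
```

```bash
python3 -c "from h import *;rep()"
```

```text
t 2.92 p [ 0.6771 -0.0749  0.0335] st [ 0.0807 -0.1263] yawy 1.7815 zax [-0.003 -0.003 -1.   ] F [-0.7 -0.3 -0.6] w -0.0001
```

>>> apply_moves:
  moves: [0,0.003,0.008,-0.008,0,0,0.01,0,0,0.008,0,0,0,0,0,0,0.008,0,0,0,0,0,0,0.008,0,0,0,0,0,0,0.006,0,0,0,0,0,0,0.006,0,0,0,0,0,0,0.006,0,0,0,0,0,0,0.006,0,0,0,0]

```text
clock: 3.58
position: [0.6591, -0.015, 0.0435]
ee_rot: [-0.003, -0.101, 0.995, -0.002]
contact_force: [0.1, -1.4, 0.1]
width: -0.0004
```

```bash
python3 - <<'E'
from h import *
from rig import imaging
rep()
for n in ["wrist"]:
    d=imaging.get_image(n); pickle.dump(d,open(f"pics/{n}2.pkl","wb")); cv2.imwrite(f"pics/{n}2.png",d["image"][:,:,::-1])
E
```

```text
t 3.58 p [ 0.6591 -0.015   0.0435] st [ 0.0765 -0.0639] yawy 1.7722 zax [-0.006 -0.005 -1.   ] F [ 0.1 -1.4  0.1] w -0.0004
```

View pics/wrist2.png

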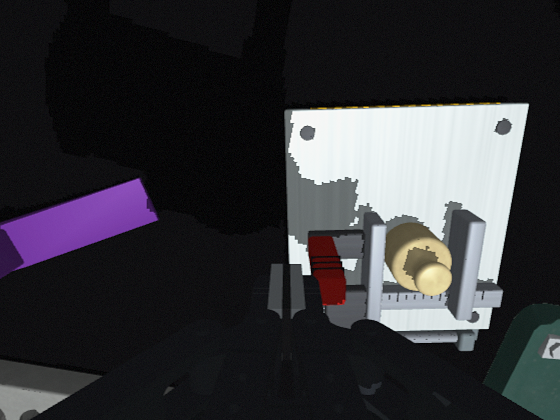

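>>> apply_moves:
  moves: [0,0,0.003,0,0,0,-0.02,0,0,0.003,0,0,0,0,0,0,0.003,0,0,0,0,0,0,0.003,0,0,0,0,0,0,0.002,0,0,0,0,0,0,0.002,0,0,0,0,0,0,0.002,0,0,0,0,0,0,0.002,0,0,0,0]

```text
clock: 4.3
position: [0.6571, -0.004, 0.0443]
ee_rot: [-0.002, -0.113, 0.993, -0.012]
contact_force: [-0.2, -6.0, -0.6]
width: -0.0003
```

```bash
python3 - <<'E'
from h import *
from rig import imaging
rep()
for n in ["wrist"]:
    d=imaging.get_image(n); pickle.dump(d,open(f"pics/{n}3.pkl","wb")); cv2.imwrite(f"pics/{n}3.png",d["image"][:,:,::-1])
E
```

```text
t 4.3 p [ 0.6571 -0.004   0.0443] st [ 0.0771 -0.0527] yawy 1.7983 zax [-0.    -0.024 -1.   ] F [-0.2 -6.  -0.6] w -0.0003
```

View pics/wrist3.png

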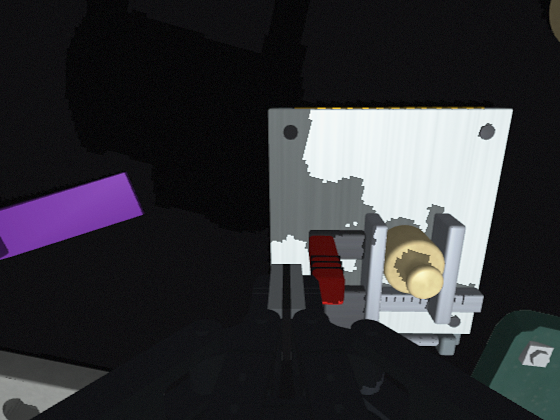

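>>> apply_moves:
  moves: [0,0,0.003,0,0,0,0,0,0,0.003,0,0,0,0,0,0,0.003,0,0,0,0,0,0,0.003,0,0,0,0,0,0,0.003,0,0,0,0,0,0,0.003,0,0,0,0,0,0,0.003,0,0,0,0,0,0,0.003,0,0,0,0]

```text
clock: 5.02
position: [0.6575, -0.005, 0.0448]
ee_rot: [0.001, -0.115, 0.993, -0.032]
contact_force: [1.2, -8.4, -0.0]
width: 0.0
```

```bash
python3 - <<'E'
from h import *
from rig import imaging
rep()
for n in ["wrist"]:
    d=imaging.get_image(n); pickle.dump(d,open(f"pics/{n}4.pkl","wb")); cv2.imwrite(f"pics/{n}4.png",d["image"][:,:,::-1])
E
```

```text
t 5.02 p [ 0.6575 -0.005   0.0448] st [ 0.0772 -0.0538] yawy 1.8025 zax [ 0.009 -0.063 -0.998] F [ 1.2 -8.4 -0. ] w 0.0
```

View pics/wrist4.png

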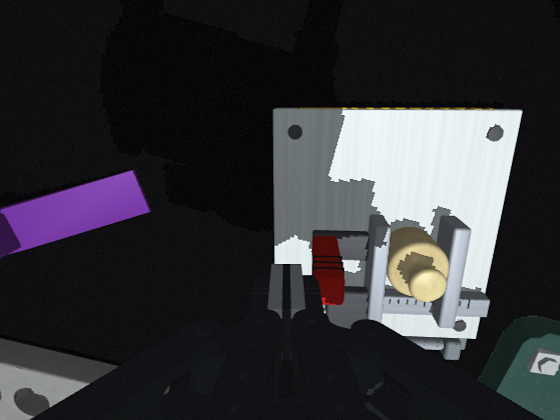

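```bash
python3 - <<'E'
from h import *
for k in (3,4):
    d=load(f"wrist{k}"); P=cloud(d)
    for u in range(360,475,4):
        print(k,u,[tuple(np.r_[st(P[v,u]),P[v,u,2]].round(3)) for v in (250,)])
    im=d["image"][200:350,260:500]
    cv2.imwrite(f"pics/wz{k}.png",cv2.resize(im[:,:,::-1],None,fx=3.3,fy=3.3,interpolation=cv2.INTER_CUBIC))
E
```

```text
3 360 [(np.float64(0.079), np.float64(-0.011), np.float64(0.028))]
3 364 [(np.float64(0.079), np.float64(-0.009), np.float64(0.028))]
3 368 [(np.float64(0.076), np.float64(-0.008), np.float64(0.035))]
3 372 [(np.float64(0.073), np.float64(-0.007), np.float64(0.042))]
3 376 [(np.float64(0.073), np.float64(-0.005), np.float64(0.041))]
3 380 [(np.float64(0.074), np.float64(-0.003), np.float64(0.04))]
3 384 [(np.float64(0.073), np.float64(-0.001), np.float64(0.041))]
3 388 [(np.float64(0.075), np.float64(0.002), np.float64(0.037))]
3 392 [(np.float64(0.073), np.float64(0.003), np.float64(0.041))]
3 396 [(np.float64(0.072), np.float64(0.005), np.float64(0.043))]
3 400 [(np.float64(0.073), np.float64(0.007), np.float64(0.042))]
3 404 [(np.float64(0.072), np.float64(0.008), np.float64(0.044))]
3 408 [(np.float64(0.072), np.float64(0.01), np.float64(0.044))]
3 412 [(np.float64(0.072), np.float64(0.013), np.float64(0.044))]
3 416 [(np.float64(0.072), np.float64(0.014), np.float64(0.044))]
3 420 [(np.float64(0.072), np.float64(0.017), np.float64(0.043))]
3 424 [(np.float64(0.072), np.float64(0
[... 2026 characters left out ...]
07), np.float64(0.021), np.float64(0.044))]
4 436 [(np.float64(0.071), np.float64(0.023), np.float64(0.042))]
4 440 [(np.float64(0.071), np.float64(0.026), np.float64(0.041))]
4 444 [(np.float64(0.076), np.float64(0.032), np.float64(0.031))]
4 448 [(np.float64(0.073), np.float64(0.032), np.float64(0.036))]
4 452 [(np.float64(0.071), np.float64(0.032), np.float64(0.041))]
4 456 [(np.float64(0.072), np.float64(0.034), np.float64(0.04))]
4 460 [(np.float64(0.071), np.float64(0.036), np.float64(0.04))]
4 464 [(np.float64(0.071), np.float64(0.037), np.float64(0.041))]
4 468 [(np.float64(0.081), np.float64(0.05), np.float64(0.019))]
4 472 [(np.float64(0.081), np.float64(0.053), np.float64(0.019))]
```

View pics/wz4.png

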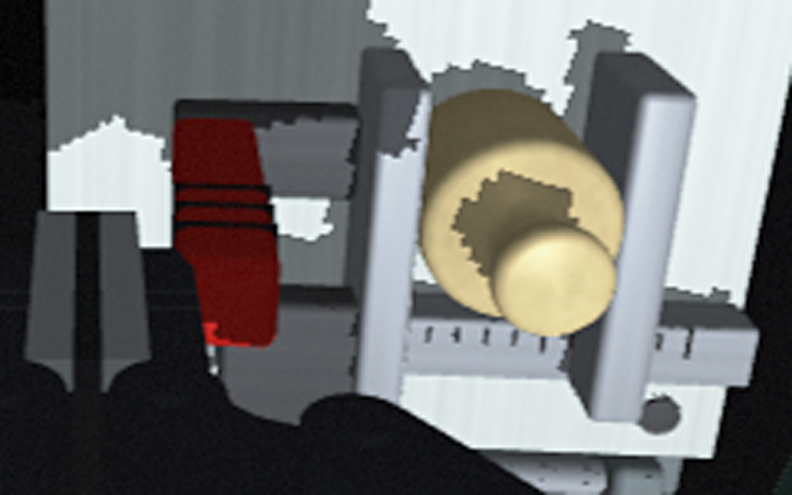

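>>> apply_moves:
  moves: [0,0,0.006,0,-0.03,0,0,0,0,0.008,0,-0.03,0,0,0,0,0.008,0,-0.02,0,0,0,0,0.008,0,-0.02,0,0,0,0,0.008,0,-0.02,0,0,0,0,0.008,0,-0.02,0,0,0,0,0.008,0,-0.02,0,0,0,0,0.008,0,-0.02,0,0]

```text
clock: 5.73
position: [0.657, -0.0017, 0.044]
ee_rot: [-0.003, -0.124, 0.992, 0.011]
contact_force: [2.1, -17.7, -2.8]
width: -0.0004
```

```bash
python3 - <<'E'
from h import *
from rig import imaging
rep()
d=imaging.get_image("wrist"); P=cloud(d); pickle.dump(d,open("pics/wrist5.pkl","wb"))
for u in range(372,476,4): print(u,np.r_[st(P[250,u]),P[250,u,2]].round(3),end=" ")
E
```

```text
t 5.73 p [ 0.657  -0.0017  0.044 ] st [ 0.0775 -0.0505] yawy 1.8186 zax [-0.009  0.022 -1.   ] F [  2.1 -17.7  -2.8] w -0.0004
372 [ 0.074 -0.004  0.041] 376 [ 0.074 -0.002  0.04 ] 380 [0.076 0.002 0.035] 384 [0.075 0.003 0.039] 388 [0.073 0.004 0.042] 392 [0.073 0.006 0.042] 396 [0.073 0.008 0.043] 400 [0.072 0.01  0.044] 404 [0.072 0.011 0.044] 408 [0.072 0.014 0.044] 412 [0.072 0.016 0.044] 416 [0.072 0.018 0.044] 420 [0.072 0.02  0.044] 424 [0.072 0.022 0.044] 428 [0.072 0.025 0.043] 432 [0.073 0.028 0.041] 436 [0.075 0.032 0.038] 440 [0.074 0.033 0.04 ] 444 [0.073 0.035 0.041] 448 [0.073 0.036 0.041] 452 [0.074 0.039 0.04 ] 456 [0.083 0.054 0.018] 460 [0.083 0.056 0.019] 464 [0.083 0.058 0.019] 468 [0.083 0.061 0.019] 472 [0.083 0.062 0.02 ]
```

>>> apply_moves:
  moves: [0,0,-0.012,0,0.02,0,0,0,0,-0.014,0,0,0,0,0,0,-0.014,0,0,0,0,0,0,0,-0.02,0,0,0,0,0,0,-0.025,0,0,0,0,0,0,-0.025,0,0,0,0.0854,0.02,-0.02,-0.02,0,0,0.03,0.0854,0.03,-0.03,0,0,0,0.03]

```text
clock: 6.45
position: [0.6337, -0.0997, 0.133]
ee_rot: [-0.002, -0.093, 0.996, 0.009]
contact_force: [1.0, -1.5, -0.1]
width: 0.0232
```

>>> apply_moves:
  moves: [0.0854,0.028,-0.026,0,0,0,0.03,0.0854,0.028,-0.026,0,0,0,0.03,0.0854,0.028,-0.026,0,0,0,0.03,0.0854,0.028,-0.026,0,0,0,0,0.0854,0.028,-0.026,0,0,0,0,0.0854,0.01,-0.01,0,0,0,0,0.0854,0,0,0,0,0,0,0.0854,0,0,0,0,0,0]

```text
clock: 7.12
position: [0.4972, -0.2691, 0.134]
ee_rot: [0.003, -0.042, 0.999, 0.011]
contact_force: [0.2, -0.8, 0.5]
width: 0.0855
```

```bash
python3 - <<'E'
from h import *
from rig import imaging
rep()
for n in ["wrist","top","side"]:
    d=imaging.get_image(n); pickle.dump(d,open(f"pics/{n}6.pkl","wb")); cv2.imwrite(f"pics/{n}6.png",d["image"][:,:,::-1])
E
```

```text
t 7.12 p [ 0.4972 -0.2691  0.134 ] st [-0.1382 -0.2752] yawy 1.6551 zax [ 0.004  0.023 -1.   ] F [ 0.2 -0.8  0.5] w 0.0855
```

View pics/wrist6.png

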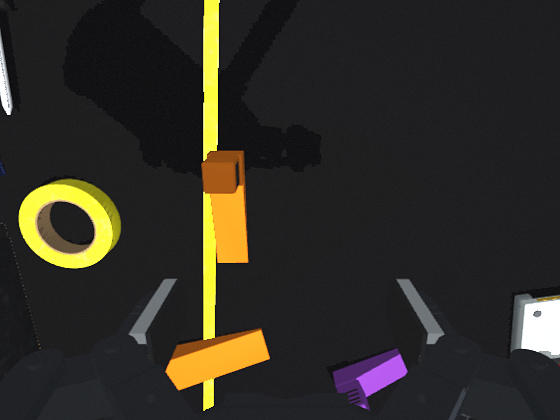

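View pics/side6.png

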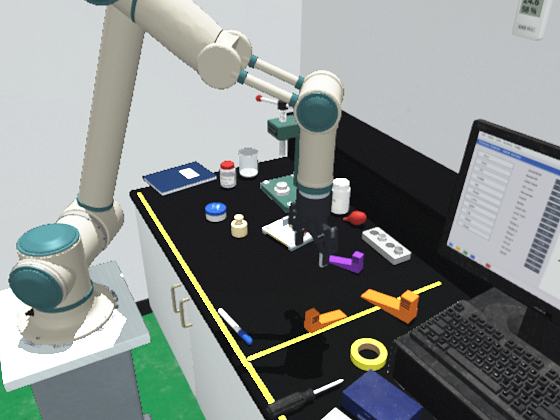

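```bash
python3 - <<'E'
from h import *
d=load("wrist6")
b=ray(d,220,174,.049);t=ray(d,233,262,.0025); print(b,t,np.linalg.norm((t-b)[:2]),np.arctan2(*(t-b)[1::-1]))
S,R=rep(); print("tool delta", R.T@(np.array([b[0],b[1],.06])-S["position"]))
c=d["image"][140:270,190:260]; cv2.imwrite("pics/wz6.png",cv2.resize(c[:,:,::-1],None,fx=4.5,fy=4.5,interpolation=cv2.INTER_CUBIC))
E
```

```text
[ 0.47590317 -0.31681387  0.049     ] [ 0.57100241 -0.30950832  0.0025    ] 0.09537943053440537 0.07666965679795329
t 7.27 p [ 0.4983 -0.2678  0.1339] st [-0.1369 -0.2742] yawy 1.6584 zax [ 0.004  0.023 -1.   ] F [ 0.3 -0.  -0.4] w 0.0849
tool delta [ 0.02701452 -0.04852048  0.07267267]
```

View pics/wz6.png

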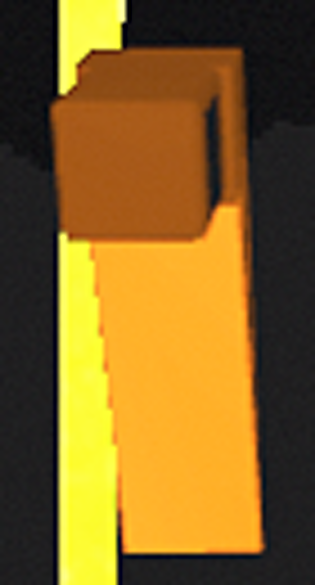

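>>> apply_moves:
  moves: [0.0854,0.009,-0.016,0,0.02,0,0,0.0854,0.009,-0.016,0,0,0,0,0.0854,0.008,-0.012,0.01,0,0,0,0.0854,0,0,0.015,0,0,0,0.0854,0,0,0.015,0,0,0,0.0854,0,0,0.01,0,0,0,0.0854,0,0,0,0,0,0,0.0854,0,0,0,0,0,0]

```text
clock: 7.93
position: [0.4824, -0.3131, 0.0819]
ee_rot: [0.005, -0.052, 0.999, -0.002]
contact_force: [-0.0, 1.5, 0.9]
width: 0.0855
```

```bash
python3 - <<'E'
from h import *
S,R=rep(); print("tool delta", R.T@(np.array([.4765,-.318,.023])-S["position"]))
E
```

```text
t 7.93 p [ 0.4824 -0.3131  0.0819] st [-0.1625 -0.3148] yawy 1.6742 zax [ 0.01  -0.003 -1.   ] F [-0.   1.5  0.9] w 0.0855
tool delta [ 0.00695072 -0.00399846  0.05889403]
```

>>> apply_moves:
  moves: [0.0854,0.005,-0.003,0.01,0,-0.01,0,0.0854,0.002,-0.001,0.012,0,0,0,0.0854,0,0,0.012,0,0,0,0.0854,0,0,0.012,0,0,0,0.0854,0,0,0.008,0,0,0,0.0854,0,0,0,0,0,0,0.0854,0,0,0,0,0,0,0.0854,0,0,0,0,0,0]

```text
clock: 8.6
position: [0.4829, -0.3191, 0.0317]
ee_rot: [0.014, -0.055, 0.998, -0.006]
contact_force: [0.4, -0.5, -0.2]
width: 0.0852
```

```bash
python3 - <<'E'
from h import *
from rig import imaging
S,R=rep(); print("tool delta", R.T@(np.array([.4765,-.318,.023])-S["position"]))
d=imaging.get_image("wrist"); pickle.dump(d,open("pics/wrist7.pkl","wb")); cv2.imwrite("pics/wrist7.png",d["image"][:,:,::-1])
E
```

```text
t 8.6 p [ 0.4829 -0.3191  0.0317] st [-0.1633 -0.3207] yawy 1.6813 zax [ 0.029 -0.009 -1.   ] F [ 0.4 -0.5 -0.2] w 0.0852
tool delta [0.00648839 0.00187444 0.00845947]
```

View pics/wrist7.png

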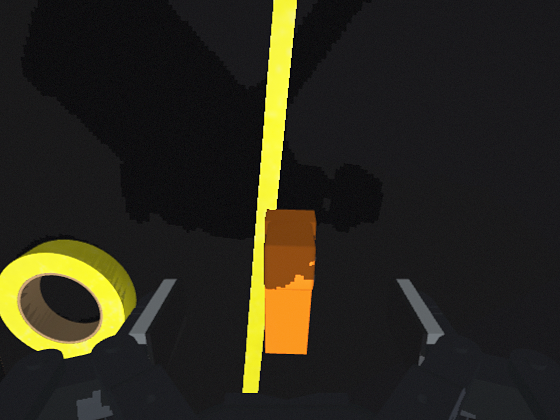

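>>> apply_moves:
  moves: [0.0854,0.004,0.001,0.003,0,0.025,0.01,0.0854,0.003,0,0.003,0,0.005,0,0.0854,0,0,0.002,0,0,0,0.0854,0,0,0,0,0,0,0.0854,0,0,0,0,0,0,0.02,0,0,0,0,0,0,0.02,0,0,0,0,0,0,0.02,0,0,0,0,0,0]
  newtons: 60

```text
clock: 9.32
position: [0.4778, -0.3207, 0.0269]
ee_rot: [0.002, -0.051, 0.999, -0.009]
contact_force: [0.4, 0.2, 0.8]
width: 0.0512
```

>>> apply_moves:
  moves: [0,0,0,0,0,0,0,0,0,0,0,0,0,0,0,0,0,0,0,0,0,0,0,0,0,0,0,0,0,0,0,0,0,0,0,0,0,0,0,0,0,0,0,0,0,0,0,0,0,0,0,0,0,0,0,0]
  newtons: 60

```text
clock: 9.98
position: [0.4777, -0.318, 0.0299]
ee_rot: [0.002, -0.05, 0.999, -0.007]
contact_force: [0.6, -1.0, 0.7]
width: -0.0001
```

```bash
python3 - <<'E'
from h import *
from rig import imaging
S,R=rep()
for n in ["wrist","side"]:
  d=imaging.get_image(n); pickle.dump(d,open(f"pics/{n}8.pkl","wb")); cv2.imwrite(f"pics/{n}8.png",d["image"][:,:,::-1])
E
```

```text
t 9.98 p [ 0.4777 -0.318   0.0299] st [-0.1682 -0.3185] yawy 1.6706 zax [ 0.005 -0.013 -1.   ] F [ 0.6 -1.   0.7] w -0.0001
```

View pics/wrist8.png

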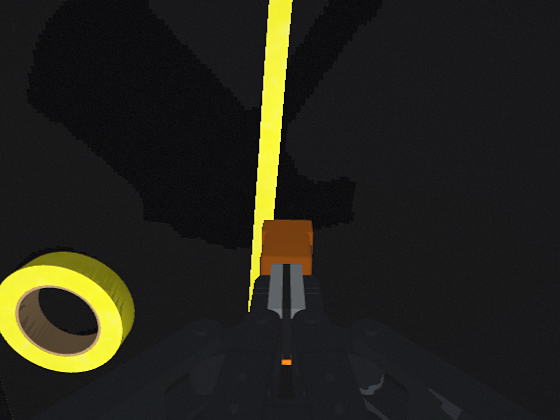

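View pics/side8.png

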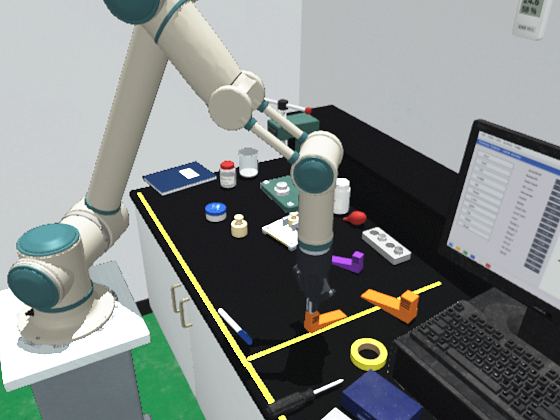

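```bash
python3 - <<'E'
from h import *
for k in ("wrist7","wrist8"):
    d=load(k); P=cloud(d)
    for v in range(205,300,8): print(k,v,P[v,288].round(3))
d=load("side8"); im=d["image"]
cv2.imwrite("pics/zc.png",cv2.resize(im[270:340,280:370][:,:,::-1],None,fx=8,fy=8,interpolation=cv2.INTER_CUBIC))
E
```

```text
wrist7 205 [ 0.464 -0.32   0.001]
wrist7 213 [ 0.467 -0.32   0.007]
wrist7 221 [ 0.396 -0.326  0.196]
wrist7 229 [ 0.467 -0.32   0.03 ]
wrist7 237 [ 0.467 -0.32   0.041]
wrist7 245 [ 0.467 -0.319  0.049]
wrist7 253 [ 0.47  -0.319  0.051]
wrist7 261 [ 0.475 -0.319  0.05 ]
wrist7 269 [ 0.478 -0.318  0.051]
wrist7 277 [ 0.483 -0.318  0.05 ]
wrist7 285 [ 0.487 -0.317  0.05 ]
wrist7 293 [ 0.515 -0.314  0.015]
wrist8 205 [ 0.457 -0.319  0.003]
wrist8 213 [ 0.463 -0.319  0.001]
wrist8 221 [ 0.467 -0.318  0.003]
wrist8 229 [ 0.467 -0.318  0.015]
wrist8 237 [ 0.467 -0.318  0.027]
wrist8 245 [ 0.467 -0.318  0.038]
wrist8 253 [ 0.466 -0.318  0.047]
wrist8 261 [ 0.469 -0.318  0.05 ]
wrist8 269 [ 0.466 -0.318  0.062]
wrist8 277 [ 0.466 -0.318  0.069]
wrist8 285 [ 0.465 -0.318  0.077]
wrist8 293 [ 0.467 -0.317  0.081]
```

View pics/zc.png

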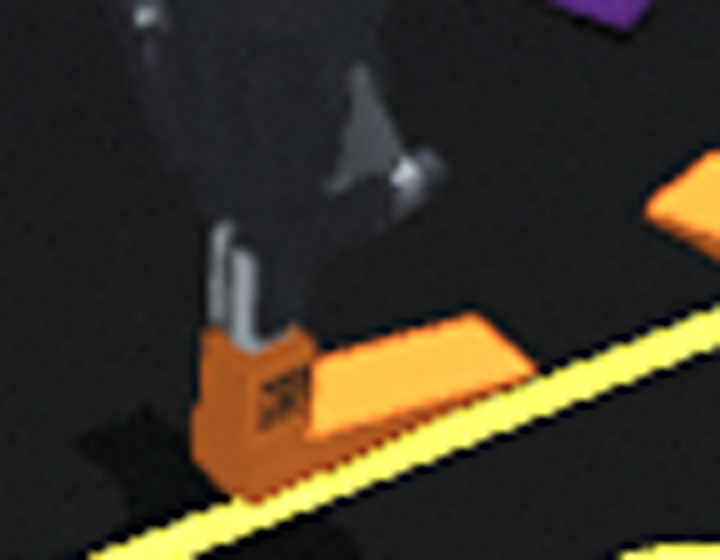

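```bash
python3 - <<'E'
from h import *
for k,pz in (("wrist1",.2001),("wrist3",.0443),("wrist8",.0299)):
    d=load(k); P=cloud(d)
    for v in (258,262,264,266,268,272,280,290,300,310): print(k,v,d["range_z"][v,278].round(4),P[v,278].round(3),P[v,297].round(3),"dz",(P[v,278,2]-pz).round(3))
E
```

```text
wrist1 258 0.4031 [ 0.759 -0.061  0.001] [ 0.583 -0.091  0.367] dz -0.199
wrist1 262 0.4022 [ 0.762 -0.06   0.004] [ 0.759 -0.039  0.002] dz -0.196
wrist1 264 0.1547 [ 0.653 -0.079  0.228] [ 0.651 -0.071  0.228] dz 0.028
wrist1 266 0.1518 [ 0.652 -0.079  0.231] [ 0.651 -0.071  0.23 ] dz 0.03
wrist1 268 0.0 [ 0.583 -0.091  0.367] [ 0.651 -0.071  0.232] dz 0.167
wrist1 272 0.1479 [ 0.653 -0.078  0.235] [ 0.651 -0.071  0.235] dz 0.035
wrist1 280 0.141 [ 0.652 -0.078  0.242] [ 0.651 -0.071  0.242] dz 0.042
wrist1 290 0.1333 [ 0.652 -0.078  0.25 ] [ 0.651 -0.071  0.249] dz 0.05
wrist1 300 0.1273 [ 0.652 -0.078  0.256] [ 0.651 -0.071  0.256] dz 0.056
wrist1 310 0.1232 [ 0.653 -0.078  0.261] [ 0.651 -0.072  0.263] dz 0.061
wrist3 258 0.2133 [ 0.671 -0.006  0.018] [0.668 0.005 0.018] dz -0.026
wrist3 262 0.214 [ 0.673 -0.006  0.018] [0.671 0.006 0.018] dz -0.026
wrist3 264 0.155 [ 0.647 -0.009  0.072] [ 0.645 -0.001  0.072] dz 0.027
wrist3 266 0.1539 [ 0.648 -0.009  0.073] [ 0.645 -0.001  0.074] dz 0.029
wrist3 268 0.1501 [ 0.647 -0.009  0.077] [ 0.645 -0.001  0.076] dz 0.032
wrist3 272 0.14
[... 373 characters left out ...]
8 -0.322  0.05 ] [ 0.467 -0.314  0.05 ] dz 0.02
wrist8 262 0.162 [ 0.47  -0.322  0.051] [ 0.468 -0.313  0.051] dz 0.021
wrist8 264 0.1541 [ 0.467 -0.322  0.058] [ 0.467 -0.314  0.056] dz 0.028
wrist8 266 0.1519 [ 0.467 -0.322  0.06 ] [ 0.466 -0.314  0.06 ] dz 0.03
wrist8 268 0.1508 [ 0.467 -0.322  0.062] [ 0.466 -0.314  0.062] dz 0.032
wrist8 272 0.1477 [ 0.467 -0.322  0.065] [ 0.465 -0.314  0.066] dz 0.035
wrist8 280 0.1405 [ 0.466 -0.322  0.072] [ 0.466 -0.314  0.071] dz 0.042
wrist8 290 0.1335 [ 0.466 -0.321  0.08 ] [ 0.466 -0.314  0.079] dz 0.05
wrist8 300 0.1278 [ 0.467 -0.321  0.086] [ 0.466 -0.314  0.086] dz 0.056
wrist8 310 0.1241 [ 0.468 -0.321  0.09 ] [ 0.467 -0.314  0.091] dz 0.06
```

>>> apply_moves:
  moves: [0.0854,0,0,0,-0.013,0.005,0,0.0854,0,0,0,0,0,0,0.0854,0,0,0,0,0,0,0.0854,0,0,0,0,0,0,0.0854,0,0,0.006,0,0,0,0.0854,0,0,0.006,0,0,0,0.0854,0,0,0.006,0,0,0,0.0854,0,0,0,0,0,0]

```text
clock: 10.75
position: [0.4773, -0.3183, 0.0091]
ee_rot: [-0.001, -0.05, 0.999, 0.001]
contact_force: [-0.0, 0.5, 0.2]
width: 0.0852
```

```bash
python3 - <<'E'
from h import *
from rig import imaging
S,R=rep(); print("tool delta", R.T@(np.array([.4765,-.318,-.005])-S["position"]))
d=imaging.get_image("wrist"); pickle.dump(d,open("pics/wrist9.pkl","wb")); cv2.imwrite("pics/wrist9.png",d["image"][:,:,::-1])
P=cloud(d)
for v in (276,279,281,283,286,290,300): print(v,P[v,165].round(3),P[v,172].round(3),P[v,402].round(3),P[v,408].round(3))
E
```

```text
t 10.75 p [ 0.4773 -0.3183  0.0091] st [-0.1686 -0.3187] yawy 1.6701 zax [-0.003  0.001 -1.   ] F [-0.   0.5  0.2] w 0.0852
tool delta [0.00075591 0.00037657 0.01408472]
276 [ 0.498 -0.383  0.002] [ 0.498 -0.38   0.002] [ 0.486 -0.252  0.001] [ 0.485 -0.25   0.003]
279 [ 0.471 -0.368  0.05 ] [ 0.471 -0.365  0.05 ] [ 0.462 -0.273  0.05 ] [ 0.461 -0.271  0.051]
281 [ 0.471 -0.367  0.052] [ 0.47  -0.364  0.052] [ 0.461 -0.273  0.052] [ 0.461 -0.271  0.052]
283 [ 0.471 -0.367  0.053] [ 0.471 -0.364  0.053] [ 0.462 -0.274  0.053] [ 0.461 -0.272  0.054]
286 [ 0.471 -0.366  0.056] [ 0.471 -0.363  0.055] [ 0.462 -0.274  0.055] [ 0.462 -0.272  0.055]
290 [ 0.471 -0.365  0.058] [ 0.471 -0.363  0.058] [ 0.462 -0.275  0.058] [ 0.461 -0.273  0.059]
300 [ 0.471 -0.363  0.064] [ 0.473 -0.361  0.062] [ 0.463 -0.276  0.063] [ 0.462 -0.275  0.065]
```

View pics/wrist9.png

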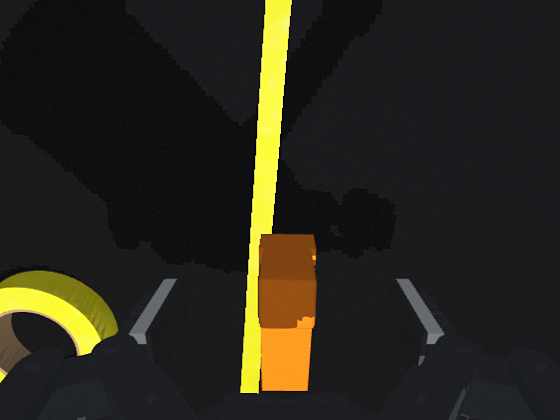

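>>> apply_moves:
  moves: [0.0854,0,0,0.006,0,0,0,0.0854,0,0,0.005,0,0,0,0.0854,0,0,0.003,0,0,0,0.0854,0,0,0,0,0,0,0,0,0,0,0,0,0,0,0,0,0,0,0,0,0,0,0,0,0,0,0,0,0,0,0,0,0,0]
  newtons: 60

```text
clock: 11.47
position: [0.4775, -0.3183, -0.0064]
ee_rot: [-0.001, -0.05, 0.999, 0.001]
contact_force: [-0.5, 0.6, -0.6]
width: 0.0383
```

```bash
python3 - <<'E'
from h import *
from rig import imaging
S,R=rep()
for n in ("wrist","side"):
  d=imaging.get_image(n); pickle.dump(d,open(f"pics/{n}10.pkl","wb")); cv2.imwrite(f"pics/{n}10.png",d["image"][:,:,::-1])
cv2.imwrite("pics/zd.png",cv2.resize(d["image"][270:340,280:370][:,:,::-1],None,fx=8,fy=8,interpolation=cv2.INTER_CUBIC))
E
```

```text
t 11.47 p [ 0.4775 -0.3183 -0.0064] st [-0.1684 -0.3188] yawy 1.6703 zax [-0.002  0.001 -1.   ] F [-0.5  0.6 -0.6] w 0.0383
```

View pics/wrist10.png

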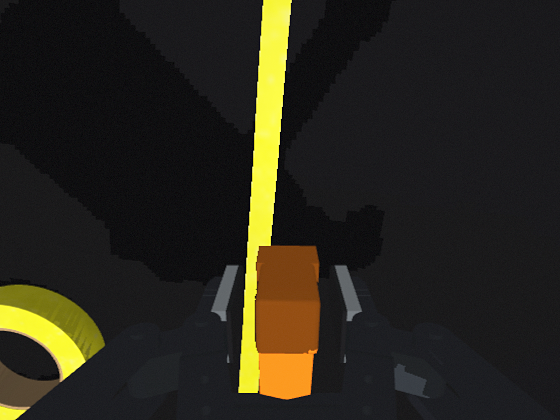

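View pics/zd.png

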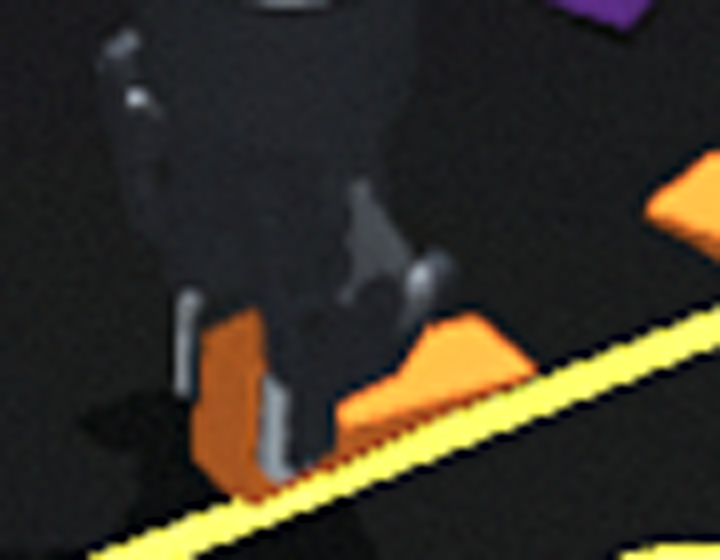

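>>> apply_moves:
  moves: [0,0,0,0,0,0,0,0,0,0,0,0,0,0,0,0,0,0,0,0,0,0,0,0,0,0,0,0,0,0,0,0,0,0,0,0,0,0,0,0,0,0,0,0,0,0,0,0,0,0,0,0,0,0,0,0]

```text
clock: 12.23
position: [0.4777, -0.3185, -0.0058]
ee_rot: [-0.001, -0.05, 0.999, 0.0]
contact_force: [-0.2, 0.8, -1.3]
width: 0.0244
```

```bash
python3 - <<'E'
from h import *
from rig import imaging
S,R=rep()
for n in ("wrist","side"):
  d=imaging.get_image(n); pickle.dump(d,open(f"pics/{n}11.pkl","wb")); cv2.imwrite(f"pics/{n}11.png",d["image"][:,:,::-1])
E
```

```text
t 12.23 p [ 0.4777 -0.3185 -0.0058] st [-0.1683 -0.319 ] yawy 1.6702 zax [-0.002  0.001 -1.   ] F [-0.2  0.8 -1.3] w 0.0244
```

View pics/wrist11.png

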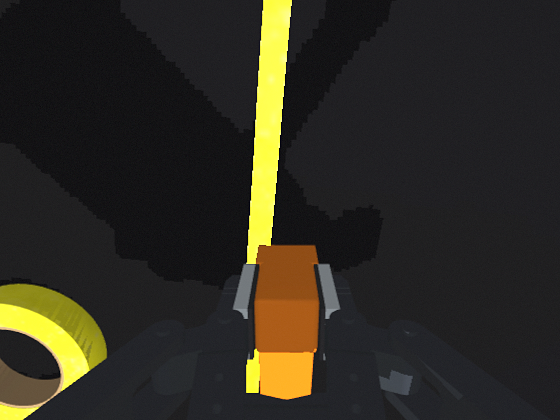

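>>> apply_moves:
  moves: [0,0,0,-0.01,0,0,0,0,0,0,-0.012,0,0,0,0,0,0,-0.012,0,0,0,0,0,0,0,0,0,-0.03,0,0,0.015,0,0,0,-0.03,0,0,0.025,0,0,0,-0.03,0,-0.004,0.03,0,0,0,-0.03,0,-0.004,0.03,0,0,0,0]

```text
clock: 13.0
position: [0.4683, -0.2203, 0.0326]
ee_rot: [0.001, -0.11, 0.994, -0.002]
contact_force: [0.7, 1.0, -1.3]
width: 0.024
```

>>> apply_moves:
  moves: [0,-0.004,0.03,0,0,0,0,0,-0.004,0.03,0,0,0,0,0,-0.004,0.03,0,0,0,0,0,-0.004,0.03,0,0,0,0,0,-0.004,0.025,0,0,0,0,0,0,0.01,0,0,0,0,0,0,0,0,0,0,0,0,0,0,0,0,0,0]

```text
clock: 13.67
position: [0.4437, -0.046, 0.0339]
ee_rot: [-0.002, -0.114, 0.993, 0.001]
contact_force: [-0.0, -1.5, -1.1]
width: 0.0241
```

```bash
python3 - <<'E'
from h import *
from rig import imaging
S,R=rep()
for n in ("wrist","top"):
  d=imaging.get_image(n); pickle.dump(d,open(f"pics/{n}12.pkl","wb")); cv2.imwrite(f"pics/{n}12.png",d["image"][:,:,::-1])
E
```

```text
t 13.67 p [ 0.4437 -0.046   0.0339] st [-0.1404 -0.0458] yawy 1.7998 zax [-0.004  0.003 -1.   ] F [-0.  -1.5 -1.1] w 0.0241
```

View pics/wrist12.png

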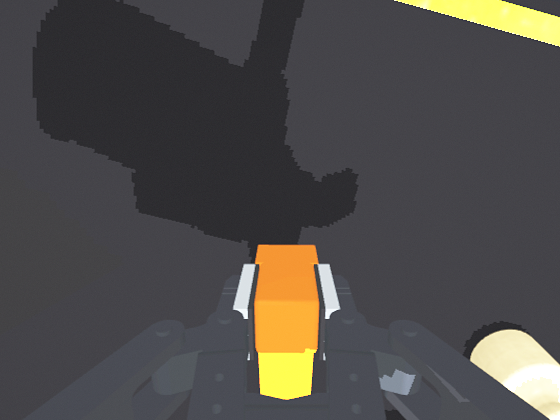

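View pics/top12.png

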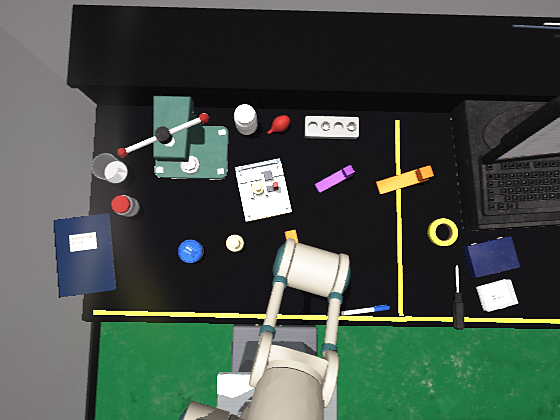

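>>> apply_moves:
  moves: [0,0,0.02,0,0,0,0,0,0,0.02,0,0,0,0,0,0,0.006,0,0,0,0,0,0,0,0.01,0,0,0,0,0,0,0.012,0,0,0,0,0,0,0.01,0,0,0,0,0,0,0,0,0,0,0,0,0,0,0,0,0]

```text
clock: 14.43
position: [0.4411, -0.0117, 0.0021]
ee_rot: [0.002, -0.108, 0.994, -0.002]
contact_force: [0.6, -0.1, -0.6]
width: 0.0243
```

```bash
python3 - <<'E'
from h import *
from rig import imaging
S,R=rep()
for n in ("side","top"):
  d=imaging.get_image(n); pickle.dump(d,open(f"pics/{n}13.pkl","wb"));
  c=d["image"][195:275,220:340] if n=="side" else d["image"][150:270,225:315]
  cv2.imwrite(f"pics/{n}13z.png",cv2.resize(c[:,:,::-1],None,fx=5 if n=="top" else 6.5,fy=5 if n=="top" else 6.5,interpolation=cv2.INTER_CUBIC))
E
```

```text
t 14.43 p [ 0.4411 -0.0117  0.0021] st [-0.1351 -0.0118] yawy 1.7876 zax [ 0.005 -0.003 -1.   ] F [ 0.6 -0.1 -0.6] w 0.0243
```

View pics/side13z.png

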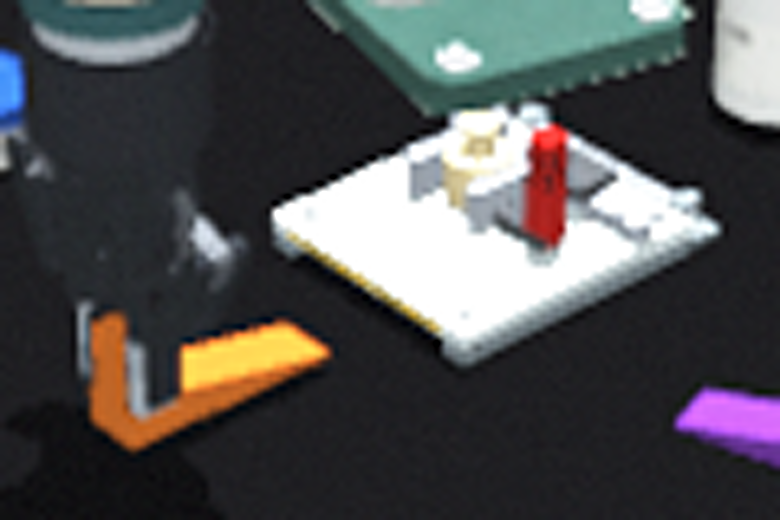

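View pics/top13z.png

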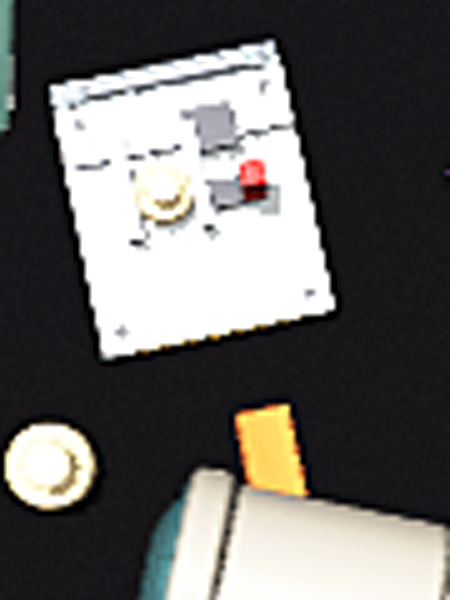

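```bash
python3 - <<'E'
from h import *
d=load("top13")
t=ray(d,225+263/5,150+408/5,.010); print(t,st(t))
t=ray(d,225+219/5,150+334/5,.017); print("lipmid",t,st(t))
E
```

```text
[0.5315064  0.00610679 0.01      ] [-0.04308607 -0.01471257]
lipmid [0.5712166  0.03110639 0.017     ] [0.00121626 0.000753  ]
```

>>> apply_moves:
  moves: [0,0,0.006,0.002,0,0,-0.009,0,0,0.005,0.002,0,0,0,0,0,0.002,0.002,0,0,0,0,0,0,0.002,0,0,0,0,-0.003,0,0,0,0,0,0,-0.003,0,0,0,0,0,0,0,0,0,0,0,0,0,0,0,0,0,0,0]

```text
clock: 15.2
position: [0.4465, 0.0035, -0.0045]
ee_rot: [0.005, -0.113, 0.994, -0.003]
contact_force: [-1.0, -0.4, -0.9]
width: 0.024
```

```bash
python3 -c "
from h import *
rep()"
```

```text
t 15.2 p [ 0.4465  0.0035 -0.0045] st [-0.1265  0.0018] yawy 1.7977 zax [ 0.01  -0.004 -1.   ] F [-1.  -0.4 -0.9] w 0.024
```

>>> apply_moves:
  moves: [0,0,-0.001,0.001,0,0.011,0,0,-0.004,-0.001,0,0,0,0,0,-0.007,0,0,0,0,0,0,-0.008,0,0,0,0,0,0,-0.008,0,0,0,0,0,0,-0.008,0,0,0,0,0,0,-0.007,0,0,0,0,0,0,-0.004,0,0,0,0,0]

```text
clock: 15.87
position: [0.4966, 0.0124, -0.0057]
ee_rot: [-0.001, -0.113, 0.994, -0.003]
contact_force: [-0.3, -0.9, -0.1]
width: 0.0241
```

```bash
python3 - <<'E'
from h import *
from rig import imaging
S,R=rep()
for n in ("side",):
  d=imaging.get_image(n); pickle.dump(d,open(f"pics/{n}14.pkl","wb"));
  c=d["image"][195:275,220:340]
  cv2.imwrite(f"pics/{n}14z.png",cv2.resize(c[:,:,::-1],None,fx=6.5,fy=6.5,interpolation=cv2.INTER_CUBIC))
E
```

```text
t 15.87 p [ 0.4966  0.0124 -0.0057] st [-0.0757 -0.0008] yawy 1.7972 zax [-0.002 -0.007 -1.   ] F [-0.3 -0.9 -0.1] w 0.0241
```

View pics/side14z.png

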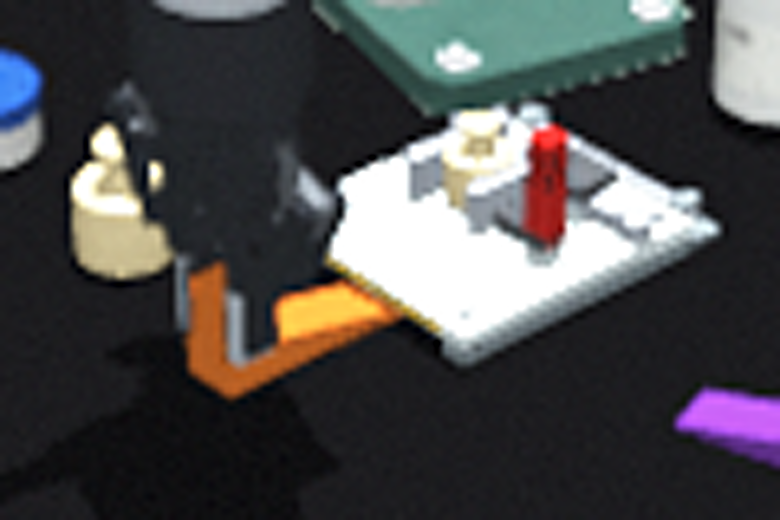

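>>> apply_moves:
  moves: [0,-0.004,0,0,0,0,0,0,-0.004,0,0,0,0,0,0,-0.004,0,0,0,0,0,0,-0.004,0,0,0,0,0,0,-0.002,0,0,0,0,0,0,0,0,0,0,0,0,0,0,0,0,0,0,0,0,0,0,0,0,0,0]

```text
clock: 16.58
position: [0.5132, 0.0169, -0.0058]
ee_rot: [-0.004, -0.113, 0.994, -0.003]
contact_force: [-1.6, -0.6, 2.2]
width: 0.0243
```

```bash
python3 -c "
from h import *
rep()"
```

```text
t 16.58 p [ 0.5132  0.0169 -0.0058] st [-0.0585 -0.0001] yawy 1.7983 zax [-0.007 -0.008 -1.   ] F [-1.6 -0.6  2.2] w 0.0243
```

>>> apply_moves:
  moves: [0,-0.003,0,0,0,0,0,0,-0.003,0,0,0,0,0,0,-0.003,0,0,0,0,0,0,-0.003,0,0,0,0,0,0,-0.003,0,0,0,0,0,0,-0.003,0,0,0,0,0,0,-0.003,0,0,0,0,0,0,-0.003,0,0,0,0]

```text
schema error: expected a multiple of 7 numbers
```

```bash
python3 -c "
from h import *
rep()"
```

```text
t 16.58 p [ 0.5132  0.0169 -0.0058] st [-0.0585 -0.0001] yawy 1.7983 zax [-0.007 -0.008 -1.   ] F [-1.6 -0.6  2.2] w 0.0243
```

>>> apply_moves:
  moves: [0,-0.003,0,0,0,0,0,0,-0.003,0,0,0,0,0,0,-0.003,0,0,0,0,0,0,-0.003,0,0,0,0,0,0,-0.003,0,0,0,0,0,0,-0.003,0,0,0,0,0,0,-0.003,0,0,0,0,0,0,-0.003,0,0,0,0,0]

```text
clock: 17.25
position: [0.5131, 0.0171, -0.0058]
ee_rot: [-0.028, -0.116, 0.993, -0.005]
contact_force: [-7.3, -2.4, 6.8]
width: 0.0243
```

```bash
python3 -c "
from h import *
rep()"
```

```text
t 17.25 p [ 0.5131  0.0171 -0.0058] st [-0.0585  0.0001] yawy 1.8033 zax [-0.054 -0.017 -0.998] F [-7.3 -2.4  6.8] w 0.0243
```

>>> apply_moves:
  moves: [0,-0.005,0,0,0,-0.03,0,0,-0.005,0,0,0,-0.03,0,0,-0.005,0,0,0,-0.02,0,0,-0.005,0,0,0,-0.015,0,0,-0.005,0,0,0,-0.015,0,0,-0.005,0,0,0,-0.015,0,0,-0.004,0,0,0,-0.01,0,0,-0.004,0,0,0,-0.01,0]

```text
clock: 17.92
position: [0.5153, 0.0177, -0.0059]
ee_rot: [0.012, -0.12, 0.993, 0.0]
contact_force: [-8.1, -5.0, 8.5]
width: 0.024
```

```bash
python3 - <<'E'
from h import *
from rig import imaging
S,R=rep()
for n in ("side",):
  d=imaging.get_image(n); pickle.dump(d,open(f"pics/{n}15.pkl","wb"));
  c=d["image"][195:275,220:340]
  cv2.imwrite(f"pics/{n}15z.png",cv2.resize(c[:,:,::-1],None,fx=6.5,fy=6.5,interpolation=cv2.INTER_CUBIC))
E
```

```text
t 17.92 p [ 0.5153  0.0177 -0.0059] st [-0.0563  0.0002] yawy 1.8116 zax [ 0.024  0.004 -1.   ] F [-8.1 -5.   8.5] w 0.024
```

View pics/side15z.png

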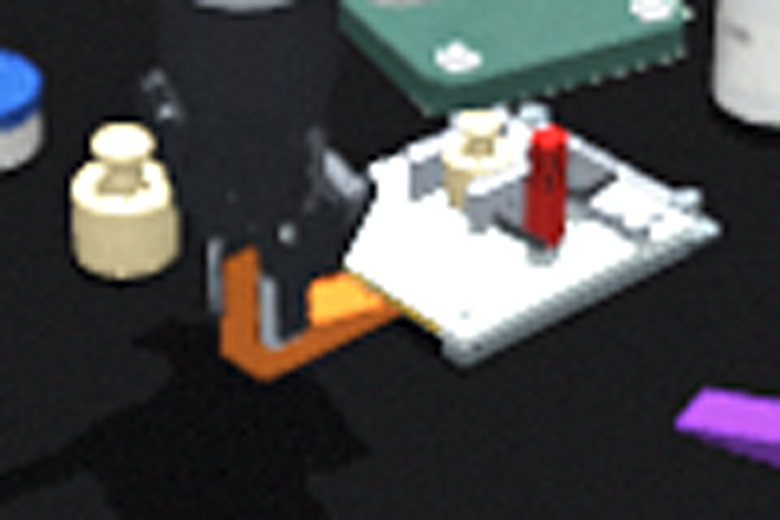

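>>> apply_moves:
  moves: [0,-0.007,0,-0.001,0,-0.005,0.01,0,-0.007,0,-0.001,0,-0.005,0.005,0,-0.007,0,-0.001,0,-0.006,0,0,-0.007,0,0,0,-0.008,0,0,-0.007,0,0,0,-0.01,0,0,-0.007,0,0,0,-0.01,0,0,-0.007,0,0,0,-0.01,0,0,-0.007,0,0,0,-0.01,0]

```text
clock: 18.63
position: [0.5521, 0.03, -0.0058]
ee_rot: [0.026, -0.114, 0.993, 0.006]
contact_force: [-6.4, -2.0, 1.4]
width: 0.0242
```

```bash
python3 -c "
from h import *
rep()"
```

```text
t 18.63 p [ 0.5521  0.03   -0.0058] st [-0.0177  0.004 ] yawy 1.7997 zax [ 0.049  0.018 -0.999] F [-6.4 -2.   1.4] w 0.0242
```

```bash
python3 - <<'E'
from h import *
from rig import imaging
S,R=rep()
for n in ("side","wrist"):
  d=imaging.get_image(n); pickle.dump(d,open(f"pics/{n}16.pkl","wb"));
  c=d["image"][195:275,220:340] if n=="side" else d["image"]
  f=6.5 if n=="side" else 1
  cv2.imwrite(f"pics/{n}16z.png",cv2.resize(c[:,:,::-1],None,fx=f,fy=f,interpolation=cv2.INTER_CUBIC))
E
```

```text
t 18.63 p [ 0.5521  0.03   -0.0058] st [-0.0177  0.004 ] yawy 1.7997 zax [ 0.049  0.018 -0.999] F [-6.4 -2.   1.4] w 0.0242
```

View pics/side16z.png

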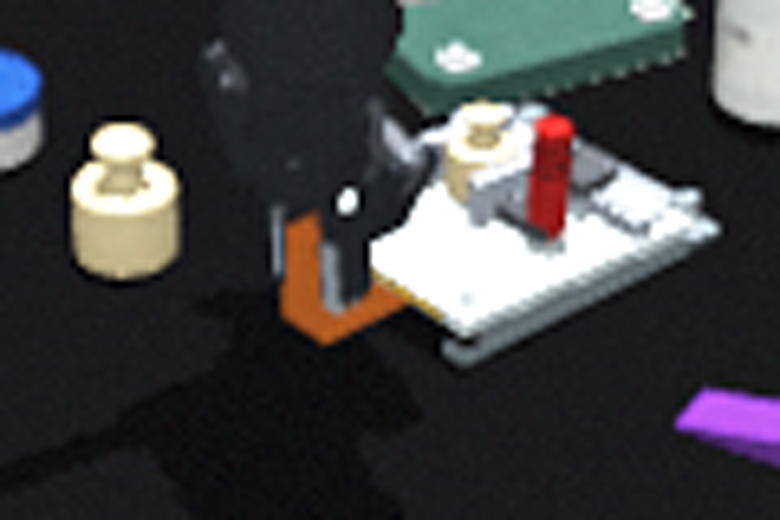

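View pics/wrist16z.png

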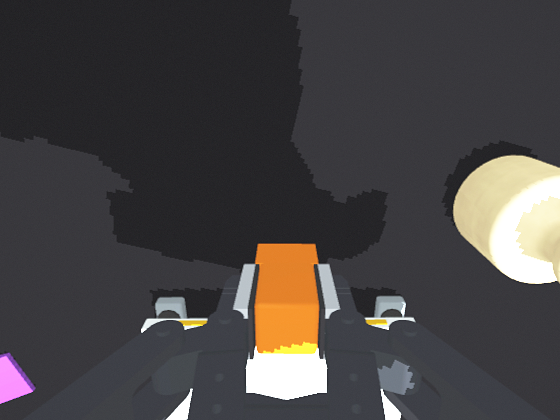

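>>> apply_moves:
  moves: [0,0.008,0,0,0.008,0.02,0,0,0.006,0,0,0.005,0.015,0,0,0.003,0,0,0,0.01,0,0,0,0,0,0,0,0,0,0,0,0,0,0,0,0,0,0,0,0,0,0,0,0,0,0,0,0,0,0,0,0,0,0,0,0]

```text
clock: 19.4
position: [0.5452, 0.0269, -0.0056]
ee_rot: [0.012, -0.113, 0.993, -0.005]
contact_force: [-1.8, 0.1, -4.2]
width: 0.0242
```

```bash
python3 -c "
from h import *
rep()"
```

```text
t 19.4 p [ 0.5452  0.0269 -0.0056] st [-0.025   0.0025] yawy 1.7977 zax [ 0.025 -0.006 -1.   ] F [-1.8  0.1 -4.2] w 0.0242
```

>>> apply_moves:
  moves: [0,0.004,0,0,0,0.01,0,0,0.004,0,0,0,0.01,0,0,0.004,0,0,0,0.008,0,0,0.003,0,0,0,0.005,0,0,0,0,0,0,0,0,0,0,0,0,0,0,0,0,0,0,0,0,0,0,0,0,0,0,0,0,0]

```text
clock: 20.07
position: [0.5341, 0.0234, -0.0042]
ee_rot: [-0.001, -0.113, 0.994, -0.007]
contact_force: [0.6, -0.2, -3.7]
width: 0.0239
```

```bash
python3 - <<'E'
from h import *
from rig import imaging
S,R=rep()
for n in ("side",):
  d=imaging.get_image(n); pickle.dump(d,open(f"pics/{n}17.pkl","wb"));
  c=d["image"][195:275,220:340]
  cv2.imwrite(f"pics/{n}17z.png",cv2.resize(c[:,:,::-1],None,fx=6.5,fy=6.5,interpolation=cv2.INTER_CUBIC))
E
```

```text
t 20.07 p [ 0.5341  0.0234 -0.0042] st [-0.0367  0.0015] yawy 1.7965 zax [-0.001 -0.014 -1.   ] F [ 0.6 -0.2 -3.7] w 0.0239
```

View pics/side17z.png

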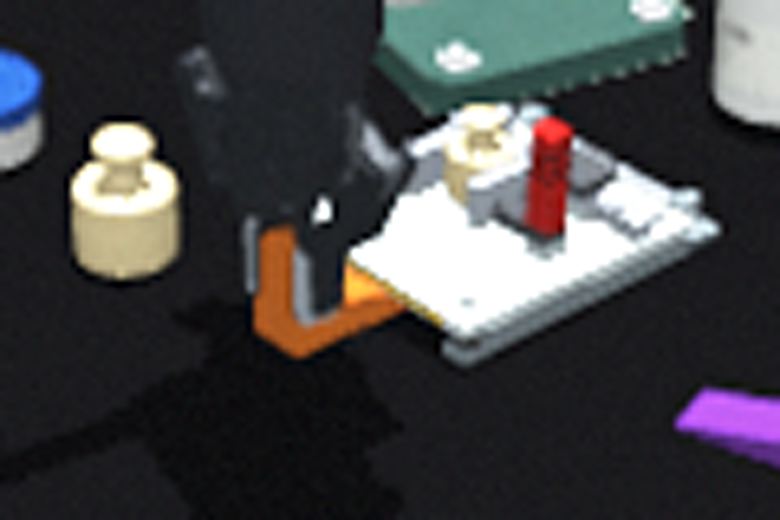

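```bash
python3 - <<'E'
from h import *
a=load("side13"); 
A=cv2.cvtColor(a["image"],cv2.COLOR_RGB2GRAY)
S=8
def up(g): return cv2.resize(g,None,fx=S,fy=S,interpolation=cv2.INTER_CUBIC)
UA=up(A)
# feature centers (px) side13
feats={"dot":(220+463/6.5,195+315/6.5,.017,7,5),"post":(220+548/6.5,195+140/6.5,.07,5,6)}
c,s=np.cos(YAW),np.sin(YAW)
hinge=148e-3+0.0015
for k in ("side14","side15","side16","side17"):
    b=load(k); UB=up(cv2.cvtColor(b["image"],cv2.COLOR_RGB2GRAY))
    for n,(u,v,z,hw,hh) in feats.items():
        x0,x1,y0,y1=[int(S*q) for q in (u-hw,u+hw,v-hh,v+hh)]
        T=UA[y0:y1,x0:x1]; m=int(S*5)
        r=cv2.matchTemplate(UB[y0-m:y1+m,x0-m:x1+m],T,cv2.TM_CCOEFF_NORMED)
        _,mx,_,loc=cv2.minMaxLoc(r); du,dv=(loc[0]-m)/S,(loc[1]-m)/S
        X=ray(a,u,v,z); xs=st(X)[0]
        # predicted du,dv per rad of tilt
        def rot(th):
            rx=xs-hinge; rz=z-.013; x2=hinge+rx*np.cos(th)+rz*np.sin(th); z2=.013-rx*np.sin(th)+rz*np.cos(th)
            d=x2-xs; return X+np.array([c*d,s*d,z2-z])
        g=(np.array(proj(a,rot(.04)))-np.array(proj(a,rot(0))))/.04
        th=g@np.array([du,dv])/(g@g)
        print(k,n,"corr",round(mx,3),"d",du,dv,"xs",xs.round(3),"tilt",th.round(4),"lift mm",(th*148).round(2))
E
```

```text
side14 dot corr 0.998 d 0.0 -0.125 xs 0.013 tilt 0.003 lift mm 0.44
side14 post corr 0.999 d 0.0 0.0 xs 0.079 tilt 0.0 lift mm 0.0
side15 dot corr 0.998 d 0.0 -0.125 xs 0.013 tilt 0.003 lift mm 0.44
side15 post corr 0.998 d 0.0 0.0 xs 0.079 tilt 0.0 lift mm 0.0
side16 dot corr 0.987 d 0.375 -2.375 xs 0.013 tilt 0.0575 lift mm 8.5
side16 post corr 0.892 d 0.375 -0.25 xs 0.079 tilt 0.0125 lift mm 1.85
side17 dot corr 0.984 d 0.375 -1.625 xs 0.013 tilt 0.0395 lift mm 5.85
side17 post corr 0.94 d 0.25 -0.125 xs 0.079 tilt 0.0072 lift mm 1.07
```

>>> apply_moves:
  moves: [0,0,0,0.001,-0.007,0,0,0,0,0,0.001,-0.005,0,0,0,0,0,0.001,0,0,0,0,0,0,0.001,0,0,0,0,0,0,0.0005,0,0,0,0,0,0,0,0,0,0,0,0,0,0,0,0,0,0,0,0,0,0,0,0]

```text
clock: 20.78
position: [0.5338, 0.0235, -0.0058]
ee_rot: [-0.002, -0.112, 0.994, 0.001]
contact_force: [0.4, 1.3, 0.7]
width: 0.0241
```

```bash
cat > lift.py <<'E'
from h import *
from rig import imaging
import sys
rep()
k=sys.argv[1]; a=load("side13"); S=8
up=lambda g: cv2.resize(cv2.cvtColor(g,cv2.COLOR_RGB2GRAY),None,fx=S,fy=S,interpolation=cv2.INTER_CUBIC)
b=imaging.get_image("side"); pickle.dump(b,open(f"pics/side{k}.pkl","wb"))
cv2.imwrite(f"pics/side{k}z.png",cv2.resize(b["image"][195:275,220:340][:,:,::-1],None,fx=6.5,fy=6.5,interpolation=cv2.INTER_CUBIC))
u,v,hw,hh=291.2,243.5,7,5
x0,x1,y0,y1=[int(S*q) for q in (u-hw,u+hw,v-hh,v+hh)]; m=40
r=cv2.matchTemplate(up(b["image"])[y0-m:y1+m,x0-m:x1+m],up(a["image"])[y0:y1,x0:x1],cv2.TM_CCOEFF_NORMED)
_,mx,_,l=cv2.minMaxLoc(r); print("corr",mx,"dv",(l[1]-m)/S,"lift~",-((l[1]-m)/S)*8.5/2.375)
E
python3 lift.py 18
```

```text
t 20.78 p [ 0.5338  0.0235 -0.0058] st [-0.0369  0.0017] yawy 1.7956 zax [-0.003  0.001 -1.   ] F [0.4 1.3 0.7] w 0.0241
corr 0.9888923168182373 dv -1.375 lift~ 4.921052631578948
```

View pics/side18z.png

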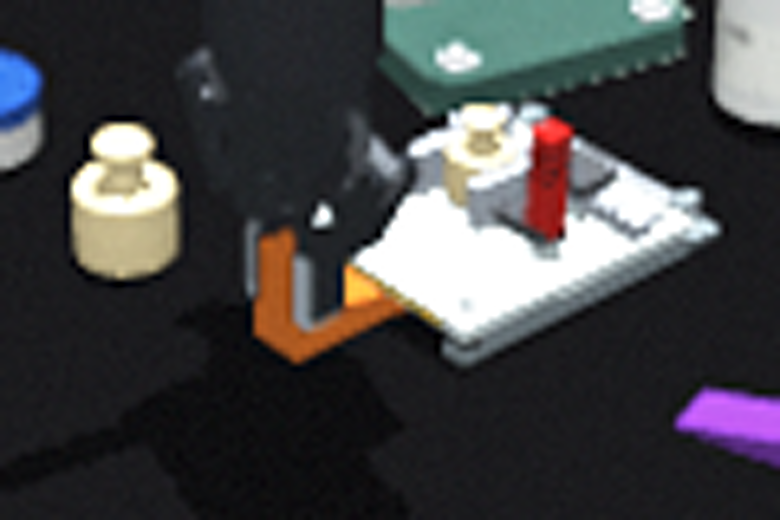

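>>> apply_moves:
  moves: [0,0.001,0,0,0,0,0,0,0,0,0,0,0,0,0,0,0,0,0,0,0,0,0,0,0,0,0,0,0,0,0,0,0,0,0,0,0,0,0,0,0,0,0,0,0,0,0,0,0,0,0,0,0,0,0,0]

```text
clock: 21.5
position: [0.5336, 0.0234, -0.0058]
ee_rot: [-0.001, -0.112, 0.994, 0.001]
contact_force: [1.5, 1.2, -1.0]
width: 0.024
```

```bash
python3 lift.py 19; python3 - <<'E'
from h import *
from rig import imaging
d=imaging.get_image("top"); cv2.imwrite("pics/top19z.png",cv2.resize(d["image"][140:270,150:320][:,:,::-1],None,fx=4.5,fy=4.5,interpolation=cv2.INTER_CUBIC))
E
```

```text
t 21.5 p [ 0.5336  0.0234 -0.0058] st [-0.0371  0.0016] yawy 1.7958 zax [-0.002  0.001 -1.   ] F [ 1.5  1.2 -1. ] w 0.024
corr 0.9887964129447937 dv -1.375 lift~ 4.921052631578948
```

View pics/top19z.png

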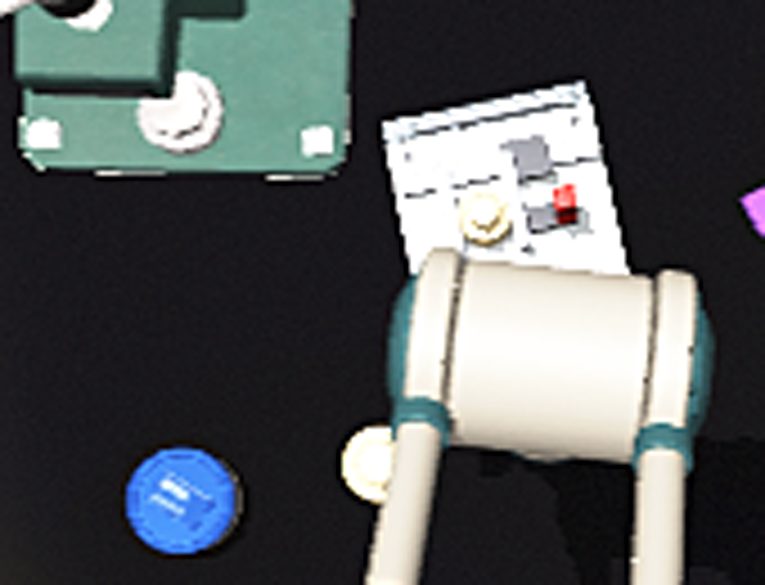

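```bash
python3 -c "
from rig import workorder
print(workorder.sign_off())"
```

```text
the job is handed in; nothing more can be done
None
```

I closed the caliper jaw on the brass weight and let go of it. I then pushed the small orange wedge under the middle of the table's front edge, and I handed the job in with the gripper still holding it. The clock read about 21.5 s of the 51 s allowed.

**Clamping:** the jaw stopped with about 17 N of push on it, and the measured gap between the jaws was about 32 mm. In the last pictures the weight was upright between the jaws and the tin and large weight were in place. I did not check the jar in those views.

**Wedge at the end:**

| Check | Result |
|---|---|
| Sideways offset from the edge's middle | 1.6 mm |
| Squareness to the edge | within 0.01 rad |
| Finger opening on the grip block | 24 mm |
| Tool height | same as when I picked the wedge up flat |
| Wrist force | 1–2 N, so I saw no sign of the robot touching the table |
| Lift, from the camera | 4.5–4.9 mm |
| Lift, from how far the wedge went in | about 4.4 mm |

**What went wrong or disagreed:**
- **Fingertip position:** the pictures put the closed fingertips about 27 mm behind the reported TCP. My first grasp closed above the block because of this. I corrected the height and took it again.
- **Overshoot:** the wedge broke loose during the push and lifted the edge to about 8–8.5 mm for a moment. That is under the 10 mm limit by my estimate, but I could not check the peak exactly. I drew it back and set it down flat.
- **Lift check:** the red post gave a much smaller lift (about 1 mm) than the table's screw mark. Its image match was poor, so I relied on the screw mark and the insertion depth.

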